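Free the paint-stuck keeper and rotate the paint jars

ROBOT

A 6-joint arm with a two-finger parallel gripper is mounted at the origin on the work surface. World frame = base frame: x ahead of the robot, y to its left, z up, the work surface at z = 0. Lengths are in m, angles in degrees, forces in N, time in s.
With the tool pointing down it reaches from about 0.3 to 1 m from the base axis. Payload 5.1 kg.
Tool frame: the origin (TCP) lies on the centre line of the jaws, within the pads' length; the fingertips stand 14 mm ahead of it and the grasp point (between the pads) lies 5 mm behind it (robot.tip_extent is the distance from the TCP to the fingertips, in m); z points along the fingers, y is the line along which they close (so a half turn about z gives the same grasp; the last joint's range is limited). The gripper opens to 95 mm and grips with 3 to 60 N. Pads are 20 mm wide; open, the fingers measure 119 mm over their backs; the gripper's body (75 mm by 180 mm) begins 59 mm behind the grasp point.
Start: joints at [-82.082, 7.093, 94.555, -0, 78.352, -4.733], TCP at [0.142, -0.634, 0.229] pointing down, gripper open.
Joint ranges: [-149.61, 149.61], [-58.7, 133.49], [1.44, 155.28], [-77.14, 257.14], [18.33, 153.61], [-166.67, 166.67]. Speed limits (degrees/s): [147.25, 147.25, 180, 180, 180, 180].

INTERFACE

Orientations are given as a 3x3 rotation matrix whose columns are the frame's x, y, z axes.
In Python, from cell import state, read_camera, workorder, robot gives the robot as it stands.
- The arm moves only by the shell command python3 -m pendant 'ROWS'. ROWS is JSON, a list of rows, each an object with "linear": the shift along the tool's x, y, z normalised to -1 to 1, where 1 is 0.02 m, a list of three; "twist": the turn, a rotation vector about the tool's x, y, z normalised to -1 to 1, where 1 is 0.08 rad, a list of three; "claw": the opening, from -1 (shut) to 1 (fully open). In form: [{"linear": [tx, ty, tz], "twist": [ax, ay, az], "claw": claw}, ...]. A call has 1 to 5 rows; each row shifts and turns the commanded pose from where the row before left it, along the tool's axes as they then stand; what a row does not reach is not made up. A row lasts 1/10 s, in which the tool goes at most 50 mm and 8.59 degrees, less where a joint would pass 70% of its speed; a pose out of reach is approached as far as the arm can. A call with a number of a shift or a turn outside -1 to 1 is refused whole. A call with a gripper value outside its range is refused whole. The fingers move at their own pace and stop on an object; the grip force is fixed at half the most. Time passes only in rows, so rows that do not move let the fingers close. It gives the time, the measured TCP pose, the force, the opening and the grip force at its end, in the units of the state.
- state(): the state, without advancing time (a new reading comes with each control period).
- read_camera(name): name is "scene" or "top" or "wrist"; returns a dict with "color" (400x640x3 uint8, red, green, blue), "fx", "fy", "cx", "cy" (pixels), "cam_to_world" (4x4, takes a point from camera to world coordinates); the wrist camera has in their place "mount" (4x4, takes a point from camera to tool coordinates, whose origin is the TCP and whose axes are the flange's). Camera axes: x right, y down, z forward; pixel columns grow to the right and rows downward; lengths in m; the calibration is good to about 2 mm. A picture is of the moment at which its call begins: read the wrist's pose just before it. There is no depth.
- workorder.close_job(): hands the job in; it is judged then, once.
The state is a dict: "clock": time; "qpos": joint angles; "joint_velocities": joint speeds; "tau": joint torques, N m; "ee_pos": TCP position; "eef_rot": TCP orientation; "wrist_force": force on the tool from outside, world axes, zero at the start; "ft_torque": the same for the moment, N m; "gripper_width": finger opening in m; "grasp_force": force on a finger pad.
Only numpy, scipy, OpenCV 4.12 (cv2) and the standard library are available. Lean on these libraries where they do the work, as an engineer would, in place of code of your own. Each camera call takes 0.05 s, during which the arm holds its last target. There are 200 camera calls.

TASK

The keeper over the front jar of the paint rack is stuck with dried paint: rock its red knob back and forth through its small play until it breaks free, then turn it clockwise so that the keeper bar swings well clear of the jars, and leave it there. Take the yellow jar (the oldest) from the front of the sloped lane and lay it in the empty green cradle, let the blue jar roll down to the front, then load the red jar into the lane right behind it. Set jars down without dropping them and do not disturb the cup, the paint tube or the brush.

Things in the scene. Friction and masses are not known exactly. Their poses are not given: they have to be found in the camera images.
- rack: Fixed wooden jar rack; origin on the table below the front jar's centre. x: level, along the lane from the front lip to the back; y: across, to the left; z up. Lane floor: climbs 10 deg to the back, 28 mm below the jar centres, 68 mm wide between guide strips 7 mm high (78 mm outside), reaching 180 mm up the slope from front_spot. Front lip up to the jar-centre height; open above and at the back.
- front_spot (a point): Point of the rack where the centre of the front jar belongs (100 mm above the table, jar against the front lip). Axes as the rack's.
- second_spot (a point): Where the centre of the second jar belongs: 56 mm up the slope from front_spot (55 mm along the rack's x, 10 mm higher). A jar laid on the lane farther back rolls down until it touches the one before it.
- knob_grip (a point): Centre of the red knob, a block 64 x 26 x 38 mm (along its x, y, z) on the pivot axis, 130 mm left of the lane's middle. Axes turn with it: z is the pivot axis, out of the knob's top, leaning 30 deg from vertical towards the rack's front; x, at joint 0, points up the slope to the back. A 40 mm wide flange lies below the block, its underside 24 mm below this point.
- bar_tip (a point): End of the green keeper bar (20 mm wide, 10 mm thick), 142 mm along the knob's -y from the pivot and 29 mm below knob_grip along its z; it passes 5 mm above the front jar. A like tail runs 66 mm from the pivot along the knob's +x. Both lie just under the knob's flange.
- keeper (a joint): Angle of knob and bar, rad: 0 = bar across the front jar; positive clockwise seen from above (bar swings to the rack's front); end stop 1.35; clear of the jars from 1.0. While stuck it has hard stops near -0.28 and +0.28. A swing past 0.22 to the other side gains one tooth; five in turn, + - + - +, free it, and the fifth may go straight on. Takes 0.2 to 1 N m, least when slow; stays where left.
- tongue (a joint): How far the toothed brass tongue with the red end, which holds a pin under the tail, has worked out of its guide up the slope behind the knob, m: about 0 at the start, 0.012 more with each good swing; above 0.05 the keeper is free (it ends near 0.058).
- jar_old_center (a point): Centre of the yellow jar (the oldest), lying at the front of the lane. All jars are cylinders lying on their sides, 56 mm in diameter, 60 mm long, with flat ends by which they can be gripped, 0.14 to 0.28 kg; a jar's y is its axis (here along the rack's y) and it turns about it as it rolls.
- empty_spot (a point): Where the centre of a jar lying in the empty green cradle is: 46 mm above the table, over the cradle's middle. Its y is along the two rails, so along the jar's axis (either way round); rails 80 mm long, tops 24 mm above the table, 34 mm apart inside. The brown cradle is alike. Both are fixed.
- jar_mid_center (a point): Centre of the blue jar, same size, lying second in the lane, touching the yellow one.
- jar_new_center (a point): Centre of the red jar, same size, lying in the brown cradle; its y is its axis.
- cup: Clear plastic cup, 72 mm wide, 85 mm high, origin under its centre. Leave alone.
- paint_tube: Blue paint tube standing on its black cap, 42 mm wide, 155 mm high, origin under its centre. Leave alone.
- brush: Paint brush lying on the table, 200 mm long, origin under its middle, handle to its -x. Leave alone.
There are look-alikes about, which are no part of the job. What is shaped like the part that bears jar_old_center but purple is not meant.

How it is judged (in metres and radians):
On the way, in this order (a step that is already met when the one before it is completed fails the run):
1. the knob is rocked until the tongue has let go of the pin (value of joint tongue above 0.05 m), for 0.1 s.
2. the keeper bar is swung clear of the jars (value of joint keeper above 1 rad), for 0.2 s.
3. the yellow jar lies in the green cradle and the blue jar has rolled to the front (distance between jar_old_center and empty_spot below 0.025 m and distance between jar_mid_center and front_spot below 0.012 m), for 0.2 s.
At the end, for the whole second after the job is handed in: Keeper over 1.0 rad clockwise; yellow jar rests in the green cradle (20 mm from its middle, 0.2 rad from its rails); blue jar at the lane's front (12 mm), red jar next behind it (14 mm), both across the lane (0.2 rad); all at rest (value of joint keeper above 1 rad and horizontal distance between jar_old_center and empty_spot below 0.02 m and height (world z) of jar_old_center between 0.041 and 0.051 m and angle between the y axis of jar_old_center and the y axis of empty_spot, either way round below 0.2 rad and distance between jar_mid_center and front_spot below 0.012 m and distance between jar_new_center and second_spot below 0.014 m and angle between the y axis of each of jar_new_center, jar_mid_center and the y axis of front_spot, either way round below 0.2 rad and linear speed of each of jar_old, jar_mid, jar_new below 0.02 m/s); the robot touches nothing.
It fails at once if the cup is moved more than 30 mm (distance of cup from where it was at the start of the episode above 0.03 m).
It fails at once if the paint tube is moved more than 30 mm (distance of paint_tube from where it was at the start of the episode above 0.03 m).
It fails at once if the brush is moved more than 30 mm (distance of brush from where it was at the start of the episode above 0.03 m).
It fails at once if the yellow jar is dropped (moves faster than 0.5 m/s while not gripped) (linear speed of jar_old above 0.5 m/s and contact force between the fingers and jar_old below 0.1 N).
It fails at once if the red jar is dropped (moves faster than 0.5 m/s while not gripped) (linear speed of jar_new above 0.5 m/s and contact force between the fingers and jar_new below 0.1 N).
It also fails if it takes over 70 s, if anything falls off the work surface, if the arm or the gripper's body presses on something with over 40 N, if the wrist force passes 120 N, or if a joint passes its speed limit or range.

## Working session

There is one attempt and no reset: what is moved stays moved. The work goes in short steps, Python scripts to look and compute and a shell command to move; the robot and the scene stay as the last step left them, time stands still between calls to the robot, and variables do not carry over. Pictures are saved under pics/ and viewed, at most 10 in all, crops included, and the job is handed in when it is done.

```bash
mkdir -p pics; ls; python3 - <<'E'
from cell import state, read_camera, robot
import cv2, numpy as np, pickle
d={}
for n in ["scene","top","wrist"]:
    c=read_camera(n); d[n]=c
    cv2.imwrite(f"pics/{n}0.png",c["color"][:,:,::-1])
    print(n,c["fx"],c["fy"],c["cx"],c["cy"],np.round(c.get("cam_to_world",c.get("mount")),3).tolist())
pickle.dump(d,open("c0.pkl","wb"))
s=state();print({k:np.round(v,3).tolist() for k,v in s.items()}); print(robot.tip_extent)
E
```

```text
pics
scene 436.08291226921 436.08291226921 317.30791257424204 203.51121617260443 [[-0.759, 0.417, -0.5, 1.168], [0.651, 0.489, -0.581, 0.686], [0.002, -0.766, -0.643, 0.908], [0.0, 0.0, 0.0, 1.0]]
top 443.88940185426867 443.88940185426867 317.87429627130894 203.76222411275384 [[-0.001, -0.991, 0.134, 0.399], [-1.0, 0.003, 0.014, -0.052], [-0.014, -0.134, -0.991, 1.345], [0.0, 0.0, 0.0, 1.0]]
wrist 313.09661697434916 313.09661697434916 320.7016811715529 196.19334576996462 [[0.001, -0.957, -0.291, 0.083], [1.0, 0.001, 0.0, 0.0], [-0.0, -0.291, 0.957, -0.155], [0.0, 0.0, 0.0, 1.0]]
{'clock': 0.15, 'qpos': [-82.082, 7.126, 94.615, 0.0, 78.354, -4.732], 'joint_velocities': [0.074, -0.165, -0.311, -0.072, 0.013, 0.063], 'tau': [0.001, -41.819, -36.047, 0.078, 0.047, -0.0], 'ee_pos': [0.142, -0.634, 0.228], 'eef_rot': [[0.976, 0.219, -0.0], [0.219, -0.976, 0.002], [0.0, -0.002, -1.0]], 'wrist_force': [0.438, 0.777, 0.745], 'ft_torque': [-0.032, 0.01, 0.077], 'grasp_force': 0.0, 'gripper_width': 0.095}
0.014
```

View pics/scene0.png

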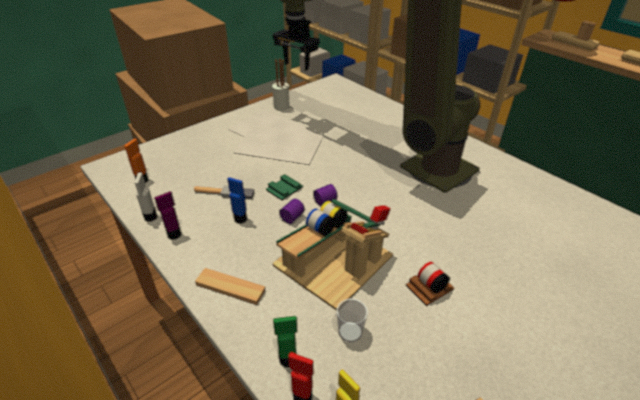

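View pics/top0.png

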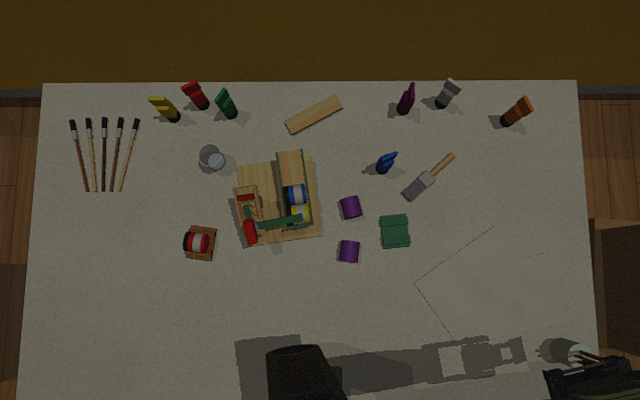

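Scene view: rack in the middle (jars ~(325,215), knob (380,213)), red jar at (432,277), green cradle (285,187). Top view: knob ~(250,231), yellow jar ~(300,215), blue (297,195), red jar (197,242), green cradle (395,231), tube (385,163), cup (211,157), brush (430,177).

```bash
cat > h.py <<'E'
import numpy as np, cv2, pickle
from scipy.spatial.transform import Rotation as R
def ray(c,uv,T=None):
    T=np.array(c["cam_to_world"]) if T is None else T
    d=T[:3,:3]@np.array([(uv[0]-c["cx"])/c["fx"],(uv[1]-c["cy"])/c["fy"],1.])
    return T[:3,3],d
def onz(c,uv,z,T=None):
    o,d=ray(c,uv,T); return o+d*(z-o[2])/d[2]
def tri(r1,r2):
    A=[];b=[]
    for o,d in (r1,r2):
        d=d/np.linalg.norm(d);P=np.eye(3)-np.outer(d,d);A.append(P);b.append(P@o)
    A=np.vstack(A);b=np.hstack(b);return np.linalg.lstsq(A,b,rcond=None)[0]
def wristT(c,s):
    T=np.eye(4);T[:3,:3]=s["eef_rot"];T[:3,3]=s["ee_pos"];return T@np.array(c["mount"])
def blobs(img,lo,hi,roi=None,minA=15):
    h=cv2.cvtColor(img,cv2.COLOR_RGB2HSV)
    m=cv2.inRange(h,lo,hi) if lo[0]<=hi[0] else cv2.inRange(h,(0,lo[1],lo[2]),hi)|cv2.inRange(h,lo,(180,hi[1],hi[2]))
    if roi: k=np.zeros_like(m);x0,y0,x1,y1=roi;k[y0:y1,x0:x1]=1;m=m*k
    cs,_=cv2.findContours(m,cv2.RETR_EXTERNAL,cv2.CHAIN_APPROX_SIMPLE)
    out=[(cv2.contourArea(q),cv2.minAreaRect(q)) for q in cs]
    return sorted([o for o in out if o[0]>minA],key=lambda o:-o[0])
E
python3 - <<'E'
from h import *
d=pickle.load(open("c0.pkl","rb"));c=d["top"];im=c["color"]
for nm,lo,hi,z in [("yellow",(22,120,90),(35,255,255),.12),("blue",(105,120,50),(125,255,255),.12),("red",(174,140,60),(6,255,255),.06),("green",(60,50,30),(90,255,255),.024)]:
    for a,r in blobs(im,lo,hi,(160,130,460,270)): print(nm,a,np.round(r[0]),np.round(r[1]),round(r[2]),np.round(onz(c,r[0],z),3))
crop=cv2.resize(im[140:270,170:320],None,fx=5,fy=4.6,interpolation=cv2.INTER_CUBIC)
cv2.imwrite("pics/top_crop.png",np.clip(crop[:,:,::-1]*1.5,0,255).astype('uint8'))
E
```

```text
yellow 40.5 [307. 213.] [17.  3.] 82 [ 0.539 -0.003  0.12 ]
yellow 29.0 [293. 210.] [8. 5.] 81 [0.547 0.034 0.12 ]
blue 69.5 [291. 195.] [18.  5.] 82 [0.589 0.041 0.12 ]
blue 52.0 [389. 156.] [ 4. 18.] 66 [ 0.701 -0.235  0.12 ]
blue 35.5 [388. 163.] [ 4. 12.] 63 [ 0.68  -0.232  0.12 ]
blue 34.5 [303. 193.] [18.  3.] 82 [0.594 0.005 0.12 ]
red 205.5 [250. 231.] [25. 10.] 77 [0.492 0.164 0.06 ]
red 66.0 [190. 241.] [ 6. 19.] 9 [0.465 0.336 0.06 ]
red 57.0 [245. 197.] [ 5. 16.] 83 [0.593 0.18  0.06 ]
red 46.5 [202. 242.] [ 4. 17.] 11 [0.46  0.301 0.06 ]
green 812.0 [395. 231.] [33. 27.] 84 [ 0.495 -0.262  0.024]
green 251.0 [280. 221.] [29. 40.] 45 [0.526 0.08  0.024]
green 42.0 [247. 211.] [13.  4.] 76 [0.555 0.18  0.024]
green 39.5 [305. 216.] [20. 41.] 32 [0.542 0.003 0.024]
```

View pics/top_crop.png

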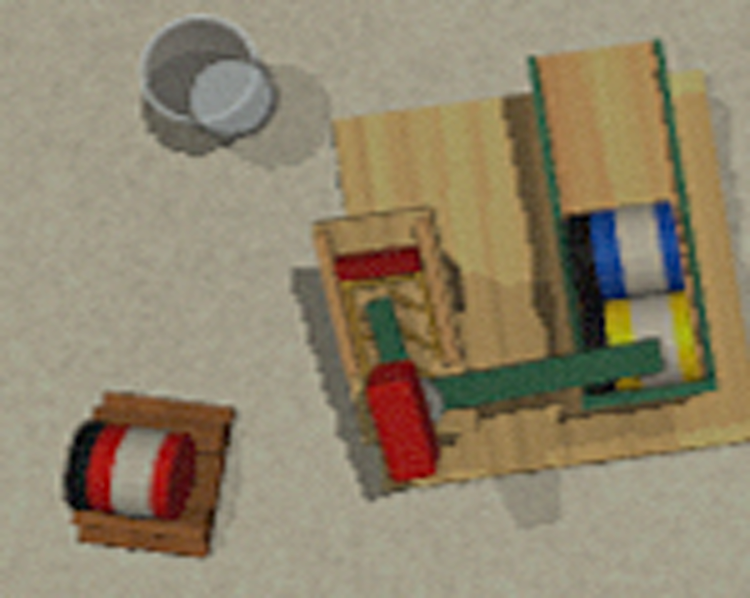

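```bash
python3 - <<'E'
from h import *
d=pickle.load(open("c0.pkl","rb"));t=d["top"];s=d["scene"]
red=((172,140,60),(6,255,255))
for a,r in blobs(s["color"],*red,(340,190,460,300)): print("scene red",a,np.round(r[0]),np.round(r[1]))
b=[r for a,r in blobs(s["color"],*red,(365,195,400,228))][0]
P=tri(ray(t,(250,231)),ray(s,b[0]));print("knob",P.round(3))
# rack yaw from base board edges on table (board ~10 mm)
pc=lambda u,v:(170+u/5,140+v/4.6)
q=[onz(t,pc(*p),.01)[:2] for p in [(335,120),(705,72),(750,440),(370,490)]]
for i in range(4): e=q[(i+1)%4]-q[i];print(q[i].round(3),np.linalg.norm(e).round(3),np.degrees(np.arctan2(e[1],e[0])).round(1))
# lane: strip tops, front and back ends
L=[onz(t,pc(*p),z) for p,z in [((586,405),.079),((712,388),.079),((532,58),.108),((658,42),.108)]]
print(np.round(L,3).tolist()); e=(L[2]+L[3]-L[0]-L[1])/2;print("lane dir",np.degrees(np.arctan2(e[1],e[0])),np.linalg.norm(e))
E
```

```text
scene red 198.0 [379. 213.] [14. 18.]
scene red 95.0 [433. 277.] [ 7. 21.]
scene red 64.5 [359. 228.] [16.  5.]
scene red 31.5 [424. 268.] [ 4. 19.]
knob [0.487 0.145 0.158]
[0.697 0.215] 0.23 -82.0
[ 0.729 -0.012] 0.248 -173.7
[ 0.482 -0.04 ] 0.231 98.0
[0.45  0.189] 0.248 6.2
[[0.5, 0.053, 0.079], [0.51, -0.019, 0.079], [0.714, 0.084, 0.108], [0.724, 0.012, 0.108]]
lane dir 8.075442404966076 0.21774050335565404
```

```bash
M="python3 -m pendant"
$M '[{"linear":[0.67,-0.98,-0.4],"twist":[0,0,0],"claw":1},{"linear":[0.67,-0.98,-0.4],"twist":[0,0,0],"claw":1},{"linear":[0.67,-0.98,-0.4],"twist":[0,0,0],"claw":1},{"linear":[0.67,-0.98,-0.4],"twist":[0,0,0],"claw":1},{"linear":[0.67,-0.98,-0.4],"twist":[0,0,0],"claw":1}]'
$M '[{"linear":[0.67,-0.98,-0.4],"twist":[0,0,0],"claw":1},{"linear":[0.67,-0.98,-0.4],"twist":[0,0,0],"claw":1},{"linear":[0.67,-0.98,-0.4],"twist":[0,0,0],"claw":1},{"linear":[0.67,-0.98,-0.4],"twist":[0,0,0],"claw":1},{"linear":[0.67,-0.98,-0.4],"twist":[0,0,0],"claw":1}]'
$M '[{"linear":[0.67,-0.98,-0.4],"twist":[0,0,0],"claw":1},{"linear":[0.67,-0.98,-0.4],"twist":[0,0,0],"claw":1},{"linear":[0.67,-0.98,-0.4],"twist":[0,0,0],"claw":1},{"linear":[0.67,-0.98,-0.4],"twist":[0,0,0],"claw":1},{"linear":[0.67,-0.98,-0.4],"twist":[0,0,0],"claw":1}]'
$M '[{"linear":[0.67,-0.98,0],"twist":[0,0,0],"claw":1},{"linear":[0.67,-0.98,0],"twist":[0,0,0],"claw":1},{"linear":[0.67,-0.98,0],"twist":[0,0,0],"claw":1},{"linear":[0.67,-0.98,0],"twist":[0,0,0],"claw":1},{"linear":[0.67,-0.98,0],"twist":[0,0,0],"claw":1}]'
$M '[{"linear":[0.67,-0.98,0],"twist":[0,0,0],"claw":1},{"linear":[0.67,-0.98,0],"twist":[0,0,0],"claw":1},{"linear":[0.67,-0.98,0],"twist":[0,0,0],"claw":1},{"linear":[0.67,-0.98,0],"twist":[0,0,0],"claw":1},{"linear":[0.67,-0.98,0],"twist":[0,0,0],"claw":1}]'
$M '[{"linear":[0.67,-0.98,0],"twist":[0,0,0],"claw":1},{"linear":[0.67,-0.98,0],"twist":[0,0,0],"claw":1},{"linear":[0.67,-0.98,0],"twist":[0,0,0],"claw":1},{"linear":[0.67,-0.98,0],"twist":[0,0,0],"claw":1},{"linear":[0.67,-0.98,0],"twist":[0,0,0],"claw":1}]'
$M '[{"linear":[0.67,-0.98,0],"twist":[0,0,0],"claw":1},{"linear":[0.67,-0.98,0],"twist":[0,0,0],"claw":1},{"linear":[0.67,-0.98,0],"twist":[0,0,0],"claw":1},{"linear":[0.67,-0.98,0],"twist":[0,0,0],"claw":1},{"linear":[0.67,-0.98,0],"twist":[0,0,0],"claw":1}]'
python3 -c "
from cell import state;s=state();print(s['qpos'],s['ee_pos'])"
```

```text
clock: 0.65
ee_pos: [0.1864, -0.5228, 0.2685]
eef_rot: [[0.976, 0.219, -0.0], [0.219, -0.976, 0.001], [0.0, -0.001, -1.0]]
wrist_force: [0.7, -0.3, 0.4]
gripper_width: 0.0952
grasp_force: 0.0
clock: 1.15
ee_pos: [0.2303, -0.4125, 0.3086]
eef_rot: [[0.976, 0.219, -0.0], [0.219, -0.976, 0.0], [-0.0, -0.001, -1.0]]
wrist_force: [-0.0, -0.6, 0.1]
gripper_width: 0.0947
grasp_force: 0.0
clock: 1.65
ee_pos: [0.2742, -0.3023, 0.3487]
eef_rot: [[0.976, 0.219, -0.0], [0.219, -0.976, 0.0], [-0.0, -0.0, -1.0]]
wrist_force: [-0.1, 0.0, -0.1]
gripper_width: 0.0953
grasp_force: 0.0
clock: 2.15
ee_pos: [0.318, -0.192, 0.3484]
eef_rot: [[0.976, 0.219, -0.0], [0.219, -0.976, 0.0], [-0.0, -0.0, -1.0]]
wrist_force: [0.9, -0.5, 1.1]
gripper_width: 0.095
grasp_force: 0.0
clock: 2.65
ee_pos: [0.3619, -0.0817, 0.3484]
eef_rot: [[0.976, 0.219, -0.0], [0.219, -0.976, 0.0], [-0.0, -0.0, -1.0]]
wrist_force: [0.2, -0.8, 0.1]
gripper_width: 0.0951
grasp_force: 0.0
clock: 3.15
ee_pos: [0.4059, 0.0286, 0.3484]
eef_rot: [[0.976, 0.219, -0.0], [0.219, -0.976, -0.0], [-0.0, -0.0, -1.0]]
wrist_force: [0.1, -0.1, -0.1]
gripper_width: 0.0949
grasp_force: 0.0
clock: 3.65
ee_pos: [0.4498, 0.1388, 0.3483]
eef_rot: [[0.976, 0.219, -0.0], [0.219, -0.976, -0.0], [-0.0, 0.0, -1.0]]
wrist_force: [0.7, -1.3, 0.6]
gripper_width: 0.0952
grasp_force: 0.0
[ 1.06169523e+01 -1.88684304e+01  1.07226712e+02 -1.72749983e-03
  9.16683663e+01  8.79539910e+01] [0.44975007 0.13883121 0.34830612]
```

```bash
M="python3 -m pendant"
for i in 1 2 3 4 5 6 7; do
$M '[{"linear":[0,0,0],"twist":[0,0,-1],"claw":1},{"linear":[0,0,0],"twist":[0,0,-1],"claw":1},{"linear":[0,0,0],"twist":[0,0,-1],"claw":1},{"linear":[0,0,0],"twist":[0,0,-1],"claw":1},{"linear":[0,0,0],"twist":[0,0,-1],"claw":1}]' >/dev/null; done
$M '[{"linear":[0,0,0],"twist":[0,0,-1],"claw":1},{"linear":[0,0,0],"twist":[0,0,-1],"claw":1},{"linear":[0,0,0],"twist":[0,0,-1],"claw":1},{"linear":[0,0,0],"twist":[0,0,-0.15],"claw":1},{"linear":[0,0,0],"twist":[0,-1,0],"claw":1}]'
$M '[{"linear":[0.5,0,0],"twist":[0,-1,0],"claw":1},{"linear":[0.6,0,0],"twist":[0,-1,0],"claw":1},{"linear":[0.7,0,0],"twist":[0,-1,0],"claw":1},{"linear":[0.8,0,0.3],"twist":[0,-1,0],"claw":1},{"linear":[0.8,0,0.4],"twist":[0,-1,0],"claw":1}]'
$M '[{"linear":[0.7,0,0.4],"twist":[0,-0.55,0],"claw":1},{"linear":[0,0,0],"twist":[0,0,0],"claw":1}]'
cat > look.py <<'E'
import sys;from h import *
from cell import state,read_camera
def look(tag,gain=1.4,cam="wrist"):
    s=state();c=read_camera(cam);pickle.dump((s,c),open(f"{tag}.pkl","wb"))
    cv2.imwrite(f"pics/{tag}.png",np.clip(c["color"][:,:,::-1]*gain,0,255).astype('uint8'));print(np.round(s["qpos"],1),np.round(s["ee_pos"],4))
if __name__=="__main__": look(*sys.argv[1:2])
E
python3 look.py w1
```

```text
clock: 7.65
ee_pos: [0.4506, 0.1378, 0.3479]
eef_rot: [[-0.988, -0.129, 0.079], [-0.129, 0.992, 0.01], [-0.08, -0.0, -0.997]]
wrist_force: [0.2, -0.3, 0.1]
gripper_width: 0.0946
grasp_force: 0.0
clock: 8.15
ee_pos: [0.3896, 0.1299, 0.3189]
eef_rot: [[-0.877, -0.129, 0.462], [-0.114, 0.992, 0.061], [-0.466, 0.001, -0.885]]
wrist_force: [-0.0, -0.8, -0.6]
gripper_width: 0.0954
grasp_force: 0.0
clock: 8.35
ee_pos: [0.3793, 0.1286, 0.3014]
eef_rot: [[-0.86, -0.13, 0.494], [-0.113, 0.991, 0.065], [-0.498, 0.0, -0.867]]
wrist_force: [-0.1, 0.2, 0.4]
gripper_width: 0.0951
grasp_force: 0.0
[ 12.9 -51.3 133.9  -2.9  67.6 -84.2] [0.3793 0.1286 0.3014]
```

View pics/w1.png

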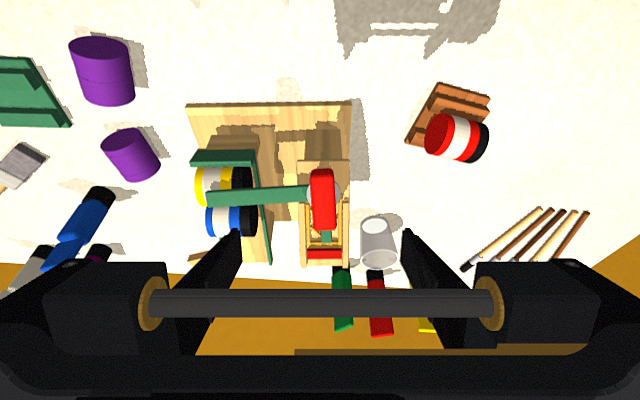

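Wrist view: knob at (322,198), bar to the left ending ~(208,197), yellow jar (222,185), blue (230,220), red end of tongue (325,253), red jar (457,138), cup (379,240).

```bash
python3 - <<'E'
from h import *
s,c=pickle.load(open("w1.pkl","rb"));T=wristT(c,s);im=c["color"]
t=pickle.load(open("c0.pkl","rb"))["top"]
r=[q for q in blobs(im,(172,150,60),(6,255,255),(295,155,350,245))]
for q in r: print(q, cv2.boxPoints(q[1]).round(1).tolist())
uv=r[0][1][0]
P=tri(ray(c,uv,T),ray(t,(250,231)));print("tri",P.round(4))
Re=np.array(s["eef_rot"]);p0=np.array(s["ee_pos"])
print("in tool",(Re.T@(P-p0)).round(4))
for dep in (.12,.14,.16,.18):
    o,d=ray(c,uv,T);dt=Re.T@d;ot=Re.T@(o-p0);X=ot+dt*(dep-ot[2])/dt[2];w=onp=np.linalg.norm(d)*0+26
    k=(dep-ot[2])/dt[2]/c["fx"]*1000;print(dep,X.round(4),"mm/px",k.round(2),"size",np.round(np.array(r[0][1][1])*k,1))
# jar blobs
for nm,lo,hi in [("yellow",(22,120,90),(35,255,255)),("blue",(105,120,50),(125,255,255))]:
    for a,q in blobs(im,lo,hi,(185,155,270,245)): print(nm,a,cv2.boxPoints(q).round(0).tolist())
h=cv2.cvtColor(im,cv2.COLOR_RGB2HSV);g=im[185:215,205:320];m=cv2.inRange(h,(60,60,30),(90,255,255))[185:212,200:312]
ys,xs=np.nonzero(m);print("bar", np.polyfit(xs,ys,1), xs.min()+200,ys.mean()+185)
cv2.imwrite("pics/w1c.png",cv2.resize(im[95:275,180:360,::-1],None,fx=3.3,fy=3.3,interpolation=cv2.INTER_CUBIC))
E
```

```text
(1348.0, ((323.02642822265625, 199.18551635742188), (61.75157165527344, 23.857995986938477), 85.71085357666016)) [[308.79998779296875, 169.3000030517578], [332.6000061035156, 167.5], [337.20001220703125, 229.10000610351562], [313.3999938964844, 230.89999389648438]]
tri [0.4858 0.146  0.1581]
in tool [-0.0223  0.0032  0.178 ]
0.12 [-0.0038  0.0021  0.12  ] mm/px 0.92 size [56.8 21.9]
0.14 [-0.0101  0.0023  0.14  ] mm/px 0.99 size [60.9 23.5]
0.16 [-0.0164  0.0025  0.16  ] mm/px 1.05 size [65.  25.1]
0.18 [-0.0227  0.0026  0.18  ] mm/px 1.12 size [69.2 26.7]
yellow 252.5 [[193.0, 167.0], [204.0, 167.0], [206.0, 206.0], [195.0, 207.0]]
yellow 214.5 [[219.0, 189.0], [221.0, 166.0], [232.0, 167.0], [230.0, 190.0]]
blue 212.0 [[227.0, 207.0], [239.0, 206.0], [242.0, 235.0], [230.0, 236.0]]
blue 151.5 [[203.0, 207.0], [212.0, 206.0], [215.0, 236.0], [207.0, 237.0]]
bar [-0.06180447 14.33276418] 206 195.86524822695034
```

View pics/w1c.png

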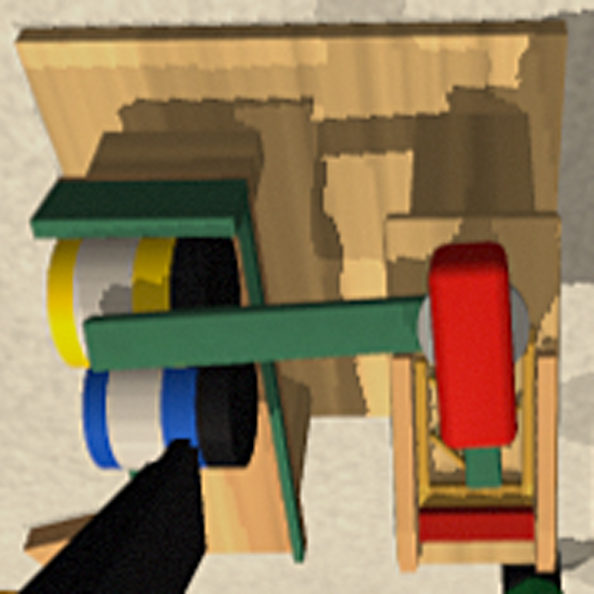

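```bash
M="python3 -m pendant"
$M '[{"linear":[-0.1,0.07,0.9],"twist":[0,0,-0.9],"claw":1},{"linear":[-0.1,0,1],"twist":[0,0,0],"claw":1},{"linear":[-0.1,0,1],"twist":[0,0,0],"claw":1},{"linear":[-0.1,0,1],"twist":[0,0,0],"claw":1},{"linear":[-0.1,0,1],"twist":[0,0,0],"claw":1}]' 
$M '[{"linear":[-0.1,0,1],"twist":[0,0,0],"claw":1},{"linear":[-0.1,0,1],"twist":[0,0,0],"claw":0.2},{"linear":[-0.1,0,1],"twist":[0,0,0],"claw":0},{"linear":[0,0,0.8],"twist":[0,0,0],"claw":-0.3},{"linear":[0,0,0],"twist":[0,0,0],"claw":-0.5}]'
$M '[{"linear":[0,0,0],"twist":[0,0,0],"claw":-1},{"linear":[0,0,0],"twist":[0,0,0],"claw":-1},{"linear":[0,0,0],"twist":[0,0,0],"claw":-1}]'
python3 -c "
from cell import state;s=state();print(s['qpos'].round(2),s['ft_torque'].round(2),s['wrist_force'].round(1))"
```

```text
clock: 8.9
ee_pos: [0.44, 0.1385, 0.2259]
eef_rot: [[-0.847, -0.191, 0.497], [-0.183, 0.981, 0.065], [-0.5, -0.036, -0.865]]
wrist_force: [0.4, -0.5, 0.7]
gripper_width: 0.0949
grasp_force: 0.0
clock: 9.4
ee_pos: [0.4815, 0.1442, 0.1602]
eef_rot: [[-0.849, -0.191, 0.492], [-0.184, 0.981, 0.064], [-0.495, -0.036, -0.868]]
wrist_force: [-0.2, -0.0, 0.3]
gripper_width: 0.0686
grasp_force: 0.0
clock: 9.7
ee_pos: [0.4815, 0.1445, 0.1636]
eef_rot: [[-0.846, -0.192, 0.498], [-0.184, 0.981, 0.066], [-0.501, -0.036, -0.865]]
wrist_force: [-0.0, -0.3, 0.7]
gripper_width: 0.0443
grasp_force: 0.0
[ 11.77 -28.08 134.92  -3.11  43.12 -88.17] [0.1  0.09 0.03] [-0.  -0.3  0.7]
```

```bash
M="python3 -m pendant"; cat > a.py <<'E'
from cell import state
import numpy as np
s=state();R=np.array(s['eef_rot']);R0=np.array([[-.859,-.1305,.495],[-.113,.9914,.0653],[-.499,0,-.8665]])
D=R0.T@R;print("ang %.3f"%np.arctan2(D[1,0]-D[0,1],D[0,0]+D[1,1]),"t %.2f pos"%s['clock'],s['ee_pos'].round(4),"Ft",(R.T@s['wrist_force']).round(1),"Mt",(R.T@s['ft_torque']).round(2),"w %.4f g %.1f"%(s['gripper_width'],s['grasp_force']),s['qpos'].round(0))
E
$M '[{"linear":[0,0,0],"twist":[0,0,0],"claw":-1},{"linear":[0,0,0],"twist":[0,0,0],"claw":-1},{"linear":[0,0,0],"twist":[0,0,0],"claw":-1}]' >/dev/null; python3 a.py
$M '[{"linear":[0,0,0],"twist":[0,0,0],"claw":-1},{"linear":[0,0,0],"twist":[0,0,0.3],"claw":-1},{"linear":[0,0,0],"twist":[0,0,0.5],"claw":-1},{"linear":[0,0,0],"twist":[0,0,0.5],"claw":-1}]'>/dev/null; python3 a.py
$M '[{"linear":[0,0,0],"twist":[0,0,0.5],"claw":-1},{"linear":[0,0,0],"twist":[0,0,0.5],"claw":-1},{"linear":[0,0,0],"twist":[0,0,0.5],"claw":-1}]'>/dev/null; python3 a.py
```

```text
ang -0.072 t 10.00 pos [0.481  0.1447 0.1626] Ft [-0.4  0.4 -2.9] Mt [-0.53  0.16  0.07] w 0.0259 g 30.0 [ 12. -28. 135.  -3.  43. -88.]
ang 0.034 t 10.40 pos [0.481  0.1447 0.1626] Ft [ 1.2  1.4 -5.4] Mt [-0.85  0.42 -0.08] w 0.0256 g 30.0 [ 12. -28. 135.  -3.  43. -82.]
ang 0.154 t 10.70 pos [0.481  0.1449 0.1626] Ft [ 1.6  1.6 -6. ] Mt [-0.87  0.54 -0.21] w 0.0259 g 30.0 [ 12. -28. 135.  -3.  43. -75.]
```

```bash
M="python3 -m pendant"
$M '[{"linear":[0,0,0],"twist":[0,0,0.5],"claw":-1},{"linear":[0,0,0],"twist":[0,0,0.5],"claw":-1},{"linear":[0,0,0],"twist":[0,0,0.3],"claw":-1}]'>/dev/null; python3 a.py
$M '[{"linear":[0,0,0],"twist":[0,0,0.2],"claw":-1},{"linear":[0,0,0],"twist":[0,0,0.2],"claw":-1},{"linear":[0,0,0],"twist":[0,0,0],"claw":-1}]'>/dev/null; python3 a.py
```

```text
ang 0.258 t 11.00 pos [0.481  0.145  0.1626] Ft [ 2.3  2.5 -5.7] Mt [-0.82  0.63 -0.03] w 0.0258 g 30.0 [ 12. -28. 135.  -3.  43. -69.]
ang 0.287 t 11.30 pos [0.481  0.145  0.1627] Ft [ 2.4  3.3 -6.4] Mt [-0.89  0.73 -0.53] w 0.0261 g 30.0 [ 12. -28. 135.  -3.  43. -68.]
```

```bash
M="python3 -m pendant"
for i in 1 2; do $M '[{"linear":[0,0,0],"twist":[0,0,-0.5],"claw":-1},{"linear":[0,0,0],"twist":[0,0,-0.5],"claw":-1},{"linear":[0,0,0],"twist":[0,0,-0.5],"claw":-1},{"linear":[0,0,0],"twist":[0,0,-0.5],"claw":-1},{"linear":[0,0,0],"twist":[0,0,-0.5],"claw":-1}]'>/dev/null; python3 a.py;done
$M '[{"linear":[0,0,0],"twist":[0,0,-0.5],"claw":-1},{"linear":[0,0,0],"twist":[0,0,-0.5],"claw":-1},{"linear":[0,0,0],"twist":[0,0,-0.3],"claw":-1}]'>/dev/null; python3 a.py
$M '[{"linear":[0,0,0],"twist":[0,0,-0.3],"claw":-1},{"linear":[0,0,0],"twist":[0,0,-0.3],"claw":-1},{"linear":[0,0,0],"twist":[0,0,0],"claw":-1}]'>/dev/null; python3 a.py
$M '[{"linear":[0,0,0],"twist":[0,0,-0.3],"claw":-1},{"linear":[0,0,0],"twist":[0,0,0],"claw":-1}]'>/dev/null; python3 a.py
```

```text
ang 0.088 t 11.80 pos [0.481  0.1448 0.1627] Ft [ 2.1  1.5 -7.3] Mt [-0.78  0.51  0.18] w 0.0256 g 30.0 [ 12. -28. 135.  -3.  43. -79.]
ang -0.112 t 12.30 pos [0.481  0.1447 0.1626] Ft [ 1.   1.3 -6.1] Mt [-0.65  0.35  0.33] w 0.0260 g 30.0 [ 12. -28. 135.  -3.  43. -90.]
ang -0.216 t 12.60 pos [0.481  0.1446 0.1626] Ft [ 1.6  0.6 -6.8] Mt [-0.69  0.29  0.27] w 0.0258 g 30.0 [ 12. -28. 135.  -3.  43. -96.]
ang -0.264 t 12.90 pos [0.481  0.1445 0.1627] Ft [ 1.4  1.2 -6.2] Mt [-0.84  0.33 -0.  ] w 0.0259 g 30.0 [ 12. -28. 135.  -3.  43. -99.]
ang -0.288 t 13.10 pos [0.4811 0.1445 0.1627] Ft [ 2.2  1.5 -6.8] Mt [-0.86  0.27 -0.01] w 0.0256 g 30.0 [  12.  -28.  135.   -3.   43. -101.]
```

```bash
M="python3 -m pendant"
$M '[{"linear":[0,0,0],"twist":[0,0,-0.2],"claw":-1},{"linear":[0,0,0],"twist":[0,0,-0.15],"claw":-1}]'>/dev/null; python3 a.py
for i in 1 2; do $M '[{"linear":[0,0,0],"twist":[0,0,0.5],"claw":-1},{"linear":[0,0,0],"twist":[0,0,0.5],"claw":-1},{"linear":[0,0,0],"twist":[0,0,0.5],"claw":-1},{"linear":[0,0,0],"twist":[0,0,0.5],"claw":-1},{"linear":[0,0,0],"twist":[0,0,0.5],"claw":-1}]'>/dev/null; python3 a.py;done
$M '[{"linear":[0,0,0],"twist":[0,0,0.5],"claw":-1},{"linear":[0,0,0],"twist":[0,0,0.5],"claw":-1},{"linear":[0,0,0],"twist":[0,0,0.5],"claw":-1}]'>/dev/null; python3 a.py
$M '[{"linear":[0,0,0],"twist":[0,0,0.4],"claw":-1},{"linear":[0,0,0],"twist":[0,0,0.4],"claw":-1},{"linear":[0,0,0],"twist":[0,0,0],"claw":-1}]'>/dev/null; python3 a.py
```

```text
ang -0.315 t 13.30 pos [0.481  0.1445 0.1626] Ft [ 1.5  0.2 -7.3] Mt [-0.54  0.3   0.49] w 0.0258 g 30.1 [  12.  -28.  135.   -3.   43. -102.]
ang -0.114 t 13.80 pos [0.481  0.1446 0.1626] Ft [ 2.4  1.6 -7.3] Mt [-0.88  0.45 -0.18] w 0.0257 g 30.0 [ 12. -28. 135.  -3.  43. -91.]
ang 0.085 t 14.30 pos [0.481  0.1448 0.1626] Ft [ 1.4  3.2 -6.2] Mt [-0.95  0.57 -0.23] w 0.0261 g 30.0 [ 12. -28. 135.  -3.  43. -79.]
ang 0.206 t 14.60 pos [0.481  0.1449 0.1626] Ft [ 1.4  2.6 -6.4] Mt [-0.92  0.67 -0.14] w 0.0257 g 30.0 [ 12. -28. 135.  -3.  43. -72.]
ang 0.269 t 14.90 pos [0.481  0.145  0.1627] Ft [ 2.4  2.8 -7.2] Mt [-0.78  0.71  0.04] w 0.0259 g 30.0 [ 12. -28. 135.  -3.  43. -69.]
```

Third swing nearly done; a touch more, then swings 4 and 5.

```bash
M="python3 -m pendant"
$M '[{"linear":[0,0,0],"twist":[0,0,0.25],"claw":-1},{"linear":[0,0,0],"twist":[0,0,0.2],"claw":-1}]'>/dev/null; python3 a.py
for i in 1 2 3; do $M '[{"linear":[0,0,0],"twist":[0,0,-0.5],"claw":-1},{"linear":[0,0,0],"twist":[0,0,-0.5],"claw":-1},{"linear":[0,0,0],"twist":[0,0,-0.5],"claw":-1},{"linear":[0,0,0],"twist":[0,0,-0.5],"claw":-1},{"linear":[0,0,0],"twist":[0,0,-0.5],"claw":-1}]'>/dev/null; python3 a.py;done
for i in 1 2 3; do $M '[{"linear":[0,0,0],"twist":[0,0,0.5],"claw":-1},{"linear":[0,0,0],"twist":[0,0,0.5],"claw":-1},{"linear":[0,0,0],"twist":[0,0,0.5],"claw":-1},{"linear":[0,0,0],"twist":[0,0,0.5],"claw":-1},{"linear":[0,0,0],"twist":[0,0,0.5],"claw":-1}]'>/dev/null; python3 a.py;done
$M '[{"linear":[0,0,0],"twist":[0,0,0.5],"claw":-1},{"linear":[0,0,0],"twist":[0,0,0.5],"claw":-1}]'>/dev/null; python3 a.py
```

```text
ang 0.302 t 15.10 pos [0.4809 0.145  0.1626] Ft [ 2.8  4.  -7.1] Mt [-0.98  0.83 -0.88] w 0.0258 g 30.4 [ 12. -28. 135.  -3.  43. -67.]
ang 0.104 t 15.60 pos [0.4809 0.1448 0.1626] Ft [ 3.2  2.3 -7.2] Mt [-0.78  0.59  0.18] w 0.0259 g 30.0 [ 12. -28. 135.  -3.  43. -78.]
ang -0.096 t 16.10 pos [0.4809 0.1446 0.1626] Ft [ 1.6  1.5 -8.2] Mt [-0.78  0.48  0.36] w 0.0258 g 30.0 [ 12. -28. 135.  -3.  43. -90.]
ang -0.296 t 16.60 pos [0.481  0.1445 0.1626] Ft [ 2.5  1.4 -7.4] Mt [-0.71  0.36  0.23] w 0.0261 g 30.0 [  12.  -28.  135.   -3.   43. -101.]
ang -0.094 t 17.10 pos [0.4809 0.1446 0.1626] Ft [ 1.6  1.5 -7.4] Mt [-0.9   0.45 -0.13] w 0.0258 g 30.0 [ 12. -28. 135.  -3.  43. -89.]
ang 0.105 t 17.60 pos [0.4809 0.1448 0.1626] Ft [ 3.5  2.8 -8.1] Mt [-0.94  0.66 -0.18] w 0.0258 g 30.0 [ 12. -28. 135.  -3.  43. -78.]
ang 0.306 t 18.10 pos [0.4809 0.145  0.1626] Ft [ 2.6  3.5 -7. ] Mt [-0.88  0.77 -0.13] w 0.0258 g 30.0 [ 12. -28. 135.  -3.  43. -67.]
ang 0.386 t 18.30 pos [0.4809 0.1451 0.1627] Ft [ 3.8  3.  -7.4] Mt [-0.84  0.81 -0.06] w 0.0260 g 30.0 [ 12. -28. 135.  -3.  43. -62.]
```

```bash
M="python3 -m pendant"
for i in 1 2 3; do $M '[{"linear":[0,0,0],"twist":[0,0,0.7],"claw":-1},{"linear":[0,0,0],"twist":[0,0,0.7],"claw":-1},{"linear":[0,0,0],"twist":[0,0,0.7],"claw":-1},{"linear":[0,0,0],"twist":[0,0,0.7],"claw":-1},{"linear":[0,0,0],"twist":[0,0,0.7],"claw":-1}]'>/dev/null; python3 a.py;done
$M '[{"linear":[0,0,0],"twist":[0,0,0],"claw":-1},{"linear":[0,0,0],"twist":[0,0,0],"claw":-1},{"linear":[0,0,0],"twist":[0,0,0],"claw":-0.2},{"linear":[0,0,0],"twist":[0,0,0],"claw":0},{"linear":[0,0,0],"twist":[0,0,0],"claw":0}]'>/dev/null; python3 a.py
```

```text
ang 0.667 t 18.80 pos [0.481  0.1453 0.1627] Ft [ 3.2  4.4 -5.2] Mt [-0.67  1.05 -0.13] w 0.0256 g 30.0 [ 12. -28. 135.  -3.  43. -46.]
ang 0.947 t 19.30 pos [0.4812 0.1455 0.1628] Ft [ 5.   5.9 -4.2] Mt [-0.46  1.29 -0.19] w 0.0256 g 30.0 [ 12. -28. 135.  -3.  43. -30.]
ang 1.227 t 19.80 pos [0.4813 0.1456 0.1629] Ft [ 6.9  3.8 -2.4] Mt [-0.2   1.39 -0.18] w 0.0260 g 30.0 [ 12. -28. 135.  -3.  43. -14.]
ang 1.224 t 20.30 pos [0.4807 0.1441 0.1615] Ft [ 0.5 -0.3  0.5] Mt [ 0.15  0.04 -0.03] w 0.0435 g 0.0 [ 12. -28. 135.  -3.  43. -14.]
```

```bash
M="python3 -m pendant"
$M '[{"linear":[0,0,-0.6],"twist":[0,0,0],"claw":0.2},{"linear":[0,0,-1],"twist":[0,0,0],"claw":0.5},{"linear":[0,0,-1],"twist":[0,0,0],"claw":1},{"linear":[0,0,-1],"twist":[0,0,0],"claw":1},{"linear":[0,0,-1],"twist":[0,0,-0.3],"claw":1}]'>/dev/null
for i in 1 2 3; do $M '[{"linear":[0,0,-0.3],"twist":[0,0,-1],"claw":1},{"linear":[0,0,-0.3],"twist":[0,0,-1],"claw":1},{"linear":[0,0,-0.3],"twist":[0,0,-1],"claw":1},{"linear":[0,0,-0.3],"twist":[0,0,-1],"claw":1},{"linear":[0,0,-0.3],"twist":[0,0,-1],"claw":1}]'>/dev/null; done
$M '[{"linear":[-1,-1,0],"twist":[0,1,0],"claw":1},{"linear":[-1,-1,0],"twist":[0,1,0],"claw":1},{"linear":[-1,-1,0],"twist":[0,1,0],"claw":1},{"linear":[-1,-1,0],"twist":[0,1,0],"claw":1},{"linear":[-1,-1,0],"twist":[0,1,0],"claw":1}]'>/dev/null
$M '[{"linear":[-1,-1,0],"twist":[0,1,0],"claw":1},{"linear":[0,0,0],"twist":[0,0.5,0],"claw":1},{"linear":[0,0,0],"twist":[0,0,0],"claw":1}]'
python3 look.py w2
```

```text
clock: 23.1
ee_pos: [0.5192, 0.0275, 0.3561]
eef_rot: [[-0.992, -0.129, 0.001], [-0.129, 0.992, 0.0], [-0.001, 0.0, -1.0]]
wrist_force: [0.1, 0.4, 0.3]
gripper_width: 0.0948
grasp_force: 0.0
[  -2.9  -12.4  101.3    0.    91.  -100.3] [0.5192 0.0275 0.3561]
```

View pics/w2.png

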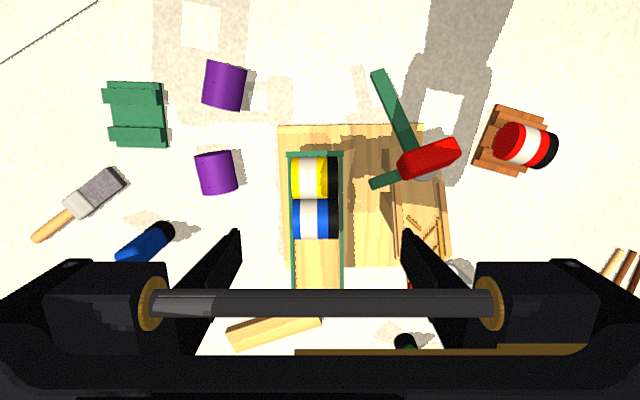

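```bash
cat > m2.py <<'E'
from h import *
s,c=pickle.load(open("w2.pkl","rb"));T=wristT(c,s);im=c["color"]
Re=np.array(s["eef_rot"]);p0=np.array(s["ee_pos"]);tl=lambda P:(Re.T@(P-p0)).round(4)
h=cv2.cvtColor(im,cv2.COLOR_RGB2HSV)
for nm,lo,hi,roi,z in [("yellow",(22,120,90),(35,255,255),(285,150,350,205),.1),("blue",(105,120,50),(125,255,255),(285,190,350,245),.11),("red",(172,150,60),(6,255,255),(470,110,560,180),.046)]:
    b=blobs(im,lo,hi,roi)[:2]
    for a,q in b: print(nm,a,np.round(q[0],1),np.round(q[1],1),round(q[2],1),np.round(cv2.boxPoints(q)).tolist())
a,q=blobs(im,(60,60,25),(90,255,255),(95,70,180,155))[0]
bp=np.array([onz(c,p,.02,T) for p in cv2.boxPoints(q)]);print("cradle",bp.mean(0).round(4),[np.linalg.norm(bp[i]-bp[i-1]).round(4) for i in range(4)],[np.degrees(np.arctan2(*(bp[i]-bp[i-1])[[1,0]])).round(1) for i in (1,2)],tl(bp.mean(0)))
cv2.imwrite("pics/w2c.png",np.hstack([cv2.resize(im[y:y+95,x:x+95,::-1],(266,266),interpolation=cv2.INTER_CUBIC) for x,y in((268,140),(470,90),(90,70))]))
E
python3 m2.py
```

```text
yellow 419.5 [321.5 177.5] [41. 11.] 90.0 [[316.0, 157.0], [327.0, 157.0], [327.0, 198.0], [316.0, 198.0]]
yellow 277.0 [294.6 178. ] [40.2  7.9] 88.3 [[290.0, 158.0], [298.0, 158.0], [299.0, 198.0], [291.0, 198.0]]
blue 392.0 [322.5 218.5] [39. 11.] 90.0 [[317.0, 199.0], [328.0, 199.0], [328.0, 238.0], [317.0, 238.0]]
blue 255.5 [295.6 218.5] [39.1  7.8] 88.5 [[291.0, 199.0], [299.0, 199.0], [300.0, 238.0], [292.0, 238.0]]
red 882.5 [509.  140.7] [28.8 39.2] 18.4 [[489.0, 155.0], [502.0, 118.0], [529.0, 127.0], [516.0, 164.0]]
red 322.0 [538.3 149.8] [16.9 39.9] 23.2 [[523.0, 165.0], [538.0, 128.0], [554.0, 135.0], [538.0, 172.0]]
cradle [ 0.4965 -0.2615  0.02  ] [np.float64(0.1062), np.float64(0.0898), np.float64(0.1046), np.float64(0.0959)] [np.float64(103.3), np.float64(5.7)] [ 0.0604 -0.2837  0.3359]
```

View pics/w2c.png

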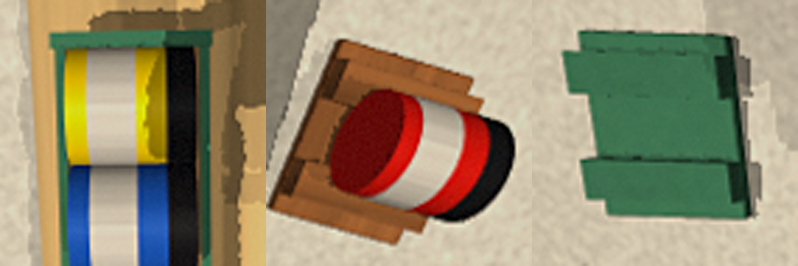

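```bash
cat >> m2.py <<'E'
print("----")
def pr(n,a,b,z):
    A=onz(c,a,z,T);B=onz(c,b,z,T);m=(A+B)/2;e=tl(B)-tl(A);print(n,m.round(4),"len",np.linalg.norm(e).round(4),"ang in tool from y (rad, + = twist z+)",np.arctan2(-e[0],e[1]).round(3),"tool",tl(m))
px=lambda k,u,v:((268,470,90)[k]+(u-266*k)/2.8,(140,90,70)[k]+v/2.8)
pr("yellow",(290.5,177.7),(338.7,177.7),.112)
pr("blue",(291.5,218.5),(339.5,218.5),.122)
pr("redjar",px(1,372,142),px(1,468,169),.046)
pr("rail1",px(2,565,70),px(2,730,78),.024)
pr("rail2",px(2,582,178),px(2,748,190),.024)
pr("base1",px(2,580,32),px(2,734,38),.012)
pr("base2",px(2,605,212),px(2,748,217),.0)
E
python3 m2.py | sed -n '/----/,$p'
```

```text
----
yellow [0.5348 0.0214 0.112 ] len 0.063 ang in tool from y (rad, + = twist z+) -0.0 tool [-0.0144 -0.0081  0.2441]
blue [0.5874 0.0294 0.122 ] len 0.0637 ang in tool from y (rad, + = twist z+) -0.0 tool [-0.0676 -0.007   0.2341]
redjar [0.4619 0.3247 0.046 ] len 0.0553 ang in tool from y (rad, + = twist z+) 0.26 tool [0.0187 0.3021 0.3101]
rail1 [ 0.4689 -0.262   0.024 ] len 0.0866 ang in tool from y (rad, + = twist z+) 0.045 tool [ 0.0877 -0.2806  0.3319]
rail2 [ 0.5259 -0.2551  0.024 ] len 0.09 ang in tool from y (rad, + = twist z+) 0.071 tool [ 0.0303 -0.2811  0.332 ]
base1 [ 0.4488 -0.2629  0.012 ] len 0.082 ang in tool from y (rad, + = twist z+) 0.037 tool [ 0.1078 -0.2789  0.3439]
base2 [ 0.5471 -0.2626  0.    ] len 0.0826 ang in tool from y (rad, + = twist z+) 0.034 tool [ 0.0103 -0.2913  0.356 ]
```

```bash
M="python3 -m pendant"
$M '[{"linear":[-0.43,-0.2,0],"twist":[0,0.94,0],"claw":0.7},{"linear":[-0.43,-0.2,0.1],"twist":[0,0.94,0],"claw":0.7},{"linear":[-0.15,0,1],"twist":[0,0,0],"claw":0.7},{"linear":[-0.15,0,1],"twist":[0,0,0],"claw":0.7},{"linear":[-0.15,0,1],"twist":[0,0,0],"claw":0.7}]' >/dev/null
$M '[{"linear":[-0.15,0,1],"twist":[0,0,0],"claw":0.7},{"linear":[-0.15,0,1],"twist":[0,0,0],"claw":0.7},{"linear":[-0.15,0,1],"twist":[0,0,0],"claw":0.7},{"linear":[-0.15,0,1],"twist":[0,0,0],"claw":0.7},{"linear":[-0.15,0,1],"twist":[0,0,0],"claw":0.7}]'
$M '[{"linear":[-0.15,0,1],"twist":[0,0,0],"claw":0.7},{"linear":[-0.15,0,1],"twist":[0,0,0],"claw":0.7}]'
$M '[{"linear":[-0.15,0,0.9],"twist":[0,0,0],"claw":0.7},{"linear":[-0.15,0,0.9],"twist":[0,0,0],"claw":0.7},{"linear":[0,0,0],"twist":[0,0,0],"claw":0.7}]'
```

```text
clock: 24.15
ee_pos: [0.5357, 0.023, 0.1929]
eef_rot: [[-0.981, -0.132, -0.143], [-0.13, 0.991, -0.019], [0.144, -0.0, -0.99]]
wrist_force: [0.2, -0.6, -0.3]
gripper_width: 0.0806
grasp_force: 0.0
clock: 24.35
ee_pos: [0.5358, 0.023, 0.1525]
eef_rot: [[-0.981, -0.131, -0.142], [-0.13, 0.991, -0.019], [0.144, -0.0, -0.99]]
wrist_force: [0.5, -0.4, 0.5]
gripper_width: 0.0808
grasp_force: 0.0
clock: 24.65
ee_pos: [0.5353, 0.0227, 0.1144]
eef_rot: [[-0.98, -0.132, -0.147], [-0.13, 0.991, -0.02], [0.148, -0.0, -0.989]]
wrist_force: [-0.8, -1.3, -0.1]
gripper_width: 0.0807
grasp_force: 0.4
```

```bash
M="python3 -m pendant"
$M '[{"linear":[-0.1,0,0.55],"twist":[0,0,0],"claw":0.7},{"linear":[0,0,0],"twist":[0,0,0],"claw":0.2},{"linear":[0,0,0],"twist":[0,0,0],"claw":0},{"linear":[0,0,0],"twist":[0,0,0],"claw":0},{"linear":[0,0,0],"twist":[0,0,0],"claw":0}]'
$M '[{"linear":[0,0,0],"twist":[0,0,0],"claw":-0.5},{"linear":[0,0,0],"twist":[0,0,0],"claw":-0.5},{"linear":[0,0,0],"twist":[0,0,0],"claw":-0.5}]'
```

```text
clock: 25.15
ee_pos: [0.5374, 0.023, 0.1051]
eef_rot: [[-0.981, -0.131, -0.145], [-0.129, 0.991, -0.019], [0.146, 0.0, -0.989]]
wrist_force: [-0.8, -0.2, -1.0]
gripper_width: 0.0786
grasp_force: 30.0
clock: 25.45
ee_pos: [0.5375, 0.0228, 0.105]
eef_rot: [[-0.981, -0.131, -0.145], [-0.129, 0.991, -0.019], [0.146, 0.0, -0.989]]
wrist_force: [-0.2, -0.3, -1.6]
gripper_width: 0.0789
grasp_force: 30.0
```

```bash
M="python3 -m pendant"
$M '[{"linear":[0,0,0],"twist":[0,0,0],"claw":0.75},{"linear":[0,0,0],"twist":[0,0,0],"claw":0.75},{"linear":[-0.1,0,-0.25],"twist":[0,0,0],"claw":0.75},{"linear":[0,0,0],"twist":[0,0,0],"claw":0.4},{"linear":[0,0,0],"twist":[0,0,0],"claw":0.3}]'
python3 look.py w3; python3 -c "
import cv2;i=cv2.imread('pics/w3.png');cv2.imwrite('pics/w3c.png',i[100:330,180:460])"
```

```text
clock: 25.95
ee_pos: [0.5414, 0.0232, 0.1109]
eef_rot: [[-0.981, -0.131, -0.142], [-0.129, 0.991, -0.019], [0.143, -0.0, -0.99]]
wrist_force: [1.6, 1.4, 4.2]
gripper_width: 0.0792
grasp_force: 30.0
[ -2.5   4.6 109.4  -1.5  74.1 -99.5] [0.5414 0.0232 0.1109]
```

View pics/w3.png

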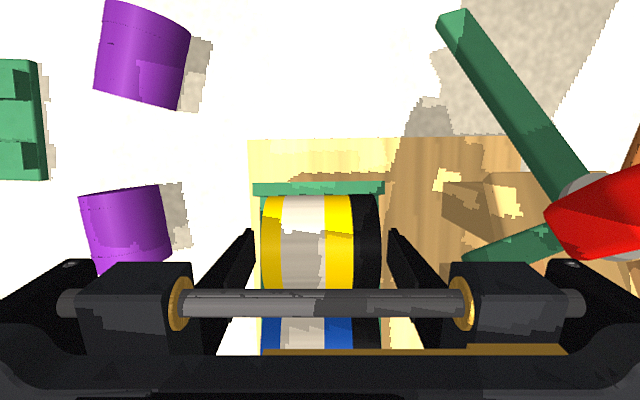

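Wrist view: fingers at cols ~258 and ~388 straddle the yellow jar (262–388) but stand against the lane's sides/lip (253–385); I lift a little and close again.

```bash
M="python3 -m pendant"
$M '[{"linear":[0,0,0],"twist":[0,0,0],"claw":0.8},{"linear":[0,0,0],"twist":[0,0,0],"claw":0.8},{"linear":[0.05,0,-0.5],"twist":[0,0,0],"claw":0.8},{"linear":[0,0,0],"twist":[0,0,0],"claw":0.8}]'
$M '[{"linear":[0,0,0],"twist":[0,0,0],"claw":0.3},{"linear":[0,0,0],"twist":[0,0,0],"claw":0},{"linear":[0,0,0],"twist":[0,0,0],"claw":0}]'
```

```text
clock: 26.4
ee_pos: [0.5414, 0.0231, 0.1209]
eef_rot: [[-0.981, -0.131, -0.143], [-0.129, 0.991, -0.019], [0.144, -0.0, -0.99]]
wrist_force: [0.2, -0.1, 0.6]
gripper_width: 0.0857
grasp_force: 0.0
clock: 26.7
ee_pos: [0.5408, 0.0231, 0.1198]
eef_rot: [[-0.981, -0.131, -0.144], [-0.129, 0.991, -0.019], [0.146, -0.0, -0.989]]
wrist_force: [-0.4, -1.4, 1.6]
gripper_width: 0.0764
grasp_force: 29.4
```

```bash
M="python3 -m pendant"
$M '[{"linear":[0,0,0],"twist":[0,0,0],"claw":0},{"linear":[0,0,0],"twist":[0,0,0],"claw":0},{"linear":[0,0,0],"twist":[0,0,0],"claw":0}]'
python3 - <<'E'
from look import look; from h import *
look("s3",1.5,"scene"); i=cv2.imread("pics/s3.png"); 
cv2.imwrite("pics/s3c.png",cv2.resize(i[130:290,240:420],None,fx=3.7,fy=3.7,interpolation=cv2.INTER_CUBIC))
E
```

```text
clock: 27.0
ee_pos: [0.5408, 0.0231, 0.1198]
eef_rot: [[-0.981, -0.131, -0.145], [-0.129, 0.991, -0.019], [0.146, -0.0, -0.989]]
wrist_force: [-1.0, -1.4, 1.2]
gripper_width: 0.0767
grasp_force: 29.4
[ -2.5   4.  109.1  -1.5  75.2 -99.5] [0.5408 0.0231 0.1198]
```

View pics/s3c.png

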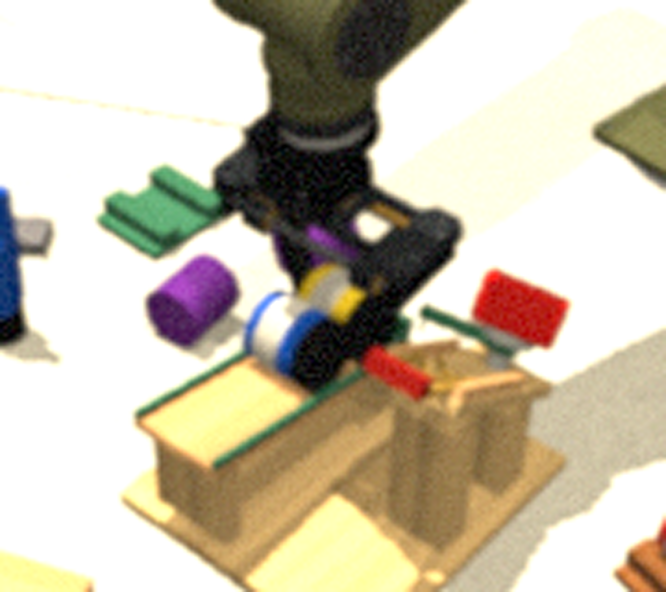

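Scene crop: the gripper stands over the yellow jar, blue jar behind it; no gross misplacement, but width stopped at 77 mm. I check colour profiles across the jar in the wrist view numerically.

```bash
python3 - <<'E'
from h import *
from cell import state,read_camera
def lab(p):
    h,s,v=p
    if v<45: return 'k'
    if s<60: return 'W' if v>120 else 'w'
    if 22<=h<=35 and s>120: return 'Y'
    if 8<=h<22: return 'o'
    if 60<=h<=95: return 'G'
    if 100<=h<=125: return 'B'
    if h<8 or h>172: return 'R'
    return '.'
def rl(t):
    import itertools;p=230;o=[]
    for k,g in itertools.groupby(t): n=len(list(g));o.append(f"{k}{p}-{p+n-1}") if n>1 else 0;p+=n
    return ' '.join(o)
s3,c3=pickle.load(open("w3.pkl","rb"))
s=state();c=read_camera("wrist");pickle.dump((s,c),open("w4.pkl","wb"))
for n,im in (("w3",c3["color"]),("w4",c["color"])):
    h=cv2.cvtColor(im,cv2.COLOR_RGB2HSV)
    for r in (188,200,215,230,240,250,265): print(n,r,rl(''.join(lab(p) for p in h[r,230:430])))
E
```

```text
w3 188 W230-248 o249-251 G253-384 o385-429
w3 200 W230-249 o250-258 G260-264 Y266-283 W284-323 Y324-350 k351-375 G376-377 o379-429
w3 215 W230-249 o250-259 Y262-281 W282-323 Y324-351 k353-378 o379-429
w3 230 W230-244 k246-250 o251-259 Y261-280 W281-292 w293-295 W296-321 w322-323 Y325-353 k354-379 o380-390 k391-396 o397-429
w3 240 W230-234 k235-253 o254-259 Y261-280 W281-323 Y325-353 k354-380 o381-387 k388-406 o407-429
w3 250 k230-254 o255-259 Y260-280 W281-323 Y325-353 k354-380 o381-386 k387-415 o416-429
w3 265 k230-253 o254-259 Y261-280 W281-324 Y325-353 k354-380 o381-387 k388-428
w4 188 W230-250 o251-254 G256-380 o382-429
w4 200 W230-251 o252-261 G263-267 Y268-284 W286-322 Y324-348 k349-373 G374-375 o376-429
w4 215 W230-252 o253-261 G263-264 Y265-283 W284-323 Y324-350 k351-375 o377-429
w4 230 W230-246 k248-252 o253-260 .261-262 Y264-282 W283-323 Y324-351 k352-376 o377-387 k388-394 o395-429
w4 240 W230-236 k238-255 o256-262 Y264-282 W283-323 Y325-351 k352-377 o378-385 k386-404 o405-429
w4 250 k230-256 o257-262 Y264-282 W283-323 Y325-351 k353-377 o378-384 k385-413 o414-429
w4 265 k230-255 o256-262 .263-264 Y265-282 W284-324 Y325-351 k352-377 o378-385 k386-426 o427-429
```

```bash
M="python3 -m pendant"
$M '[{"linear":[0,0,0],"twist":[0,0,0],"claw":0.8},{"linear":[0.08,0,-0.6],"twist":[0,0,0],"claw":0.8},{"linear":[0,0,0],"twist":[0,0,0],"claw":0.4},{"linear":[0,0,0],"twist":[0,0,0],"claw":0.3}]'
python3 a.py
$M '[{"linear":[0,0,0],"twist":[0,0,0],"claw":0.2},{"linear":[0,0,0],"twist":[0,0,0],"claw":0.2}]'
python3 a.py
```

```text
clock: 27.5
ee_pos: [0.5413, 0.0233, 0.1326]
eef_rot: [[-0.981, -0.131, -0.143], [-0.129, 0.991, -0.019], [0.145, -0.0, -0.99]]
wrist_force: [-0.3, -0.3, -0.2]
gripper_width: 0.0741
grasp_force: 0.0
ang -0.000 t 27.50 pos [0.5413 0.0233 0.1326] Ft [ 0.3 -0.2  0.3] Mt [-0.03 -0.26  0.01] w 0.0741 g 0.0 [  -2.    3.  109.   -1.   76. -100.]
clock: 27.7
ee_pos: [0.5411, 0.0231, 0.1325]
eef_rot: [[-0.981, -0.131, -0.144], [-0.129, 0.991, -0.019], [0.146, -0.0, -0.989]]
wrist_force: [-0.7, -0.4, 10.6]
gripper_width: 0.0612
grasp_force: 25.2
ang -0.000 t 27.70 pos [0.5411 0.0231 0.1325] Ft [  2.2  -0.3 -10.4] Mt [-0.01  0.25  0.07] w 0.0612 g 25.2 [  -2.    3.  109.   -2.   76. -100.]
```

```bash
M="python3 -m pendant"
$M '[{"linear":[0,0,0],"twist":[0,0,0],"claw":0.8},{"linear":[0,0,0],"twist":[0,0,0],"claw":0.8},{"linear":[-0.1,0,0.7],"twist":[0,0,0],"claw":0.8},{"linear":[-0.1,0,0.7],"twist":[0,0,0],"claw":0.8},{"linear":[0,0,0],"twist":[0,0,0],"claw":0.8}]' >/dev/null
python3 a.py
$M '[{"linear":[0,0,0],"twist":[0,0,0],"claw":0.3},{"linear":[0,0,0],"twist":[0,0,0],"claw":0.2},{"linear":[0,0,0],"twist":[0,0,0],"claw":0.2}]' >/dev/null
python3 a.py
$M '[{"linear":[0.02,0,-0.15],"twist":[0,0,0],"claw":0.2},{"linear":[0,0,0],"twist":[0,0,0],"claw":0.2}]' >/dev/null
python3 a.py
```

```text
ang -0.000 t 28.20 pos [0.5381 0.0233 0.0996] Ft [0.1 0.2 0.5] Mt [-0.11 -0.17 -0.01] w 0.0851 g 0.0 [ -2.   5. 110.  -2.  73. -99.]
ang -0.000 t 28.50 pos [0.5408 0.0232 0.1035] Ft [-0.1  0.5  2. ] Mt [-0.14 -0.28 -0.03] w 0.0791 g 30.0 [ -2.   5. 110.  -2.  74. -99.]
ang -0.000 t 28.70 pos [0.5411 0.0232 0.1072] Ft [0.8 0.4 1. ] Mt [-0.13 -0.22  0.02] w 0.0793 g 30.0 [ -2.   5. 110.  -2.  74. -99.]
```

```bash
M="python3 -m pendant"
$M '[{"linear":[0.05,0,-0.4],"twist":[0,0,0],"claw":0.2},{"linear":[0.05,0,-0.4],"twist":[0,0,0],"claw":0.2},{"linear":[0.05,0,-0.4],"twist":[0,0,0],"claw":0.2},{"linear":[0.05,0,-0.4],"twist":[0,0,0],"claw":0.2}]' >/dev/null
python3 a.py; python3 look.py w5
```

```text
ang -0.000 t 29.10 pos [0.5419 0.0233 0.14  ] Ft [0.7 0.5 1.6] Mt [-0.08 -0.23 -0.03] w 0.0789 g 30.0 [  -2.    3.  108.   -1.   77. -100.]
[ -2.5   2.9 108.1  -1.5  77.2 -99.6] [0.5419 0.0233 0.14  ]
```

View pics/w5.png

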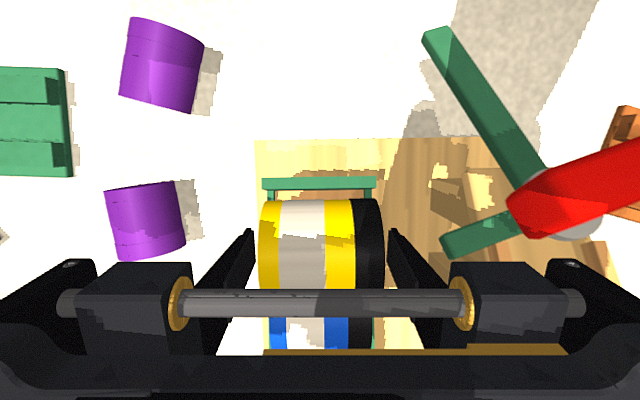

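Jar lifted and held (lip clear at row 183). Now carry it to the cradle.

```bash
M="python3 -m pendant"
$M '[{"linear":[0.07,0,-0.5],"twist":[0,0,0],"claw":0.2},{"linear":[0.07,0,-0.5],"twist":[0,0,0],"claw":0.2},{"linear":[0.07,0,-0.5],"twist":[0,0,0],"claw":0.2},{"linear":[0.28,-0.5,0.04],"twist":[0,0,0],"claw":0.2},{"linear":[0.28,-0.8,0.04],"twist":[0,0,0],"claw":0.2}]' >/dev/null
$M '[{"linear":[0.28,-1,0.04],"twist":[0,0,0],"claw":0.2},{"linear":[0.28,-1,0.04],"twist":[0,0,0],"claw":0.2},{"linear":[0.28,-1,0.04],"twist":[0,0,0],"claw":0.2},{"linear":[0.28,-1,0.04],"twist":[0,0,0],"claw":0.2},{"linear":[0.28,-1,0.04],"twist":[0,0,0],"claw":0.2}]' >/dev/null
$M '[{"linear":[0.28,-1,0.04],"twist":[0,0,0],"claw":0.2},{"linear":[0.28,-1,0.04],"twist":[0,0,0],"claw":0.2},{"linear":[0.28,-1,0.04],"twist":[0,0,0],"claw":0.2},{"linear":[0.28,-1,0.04],"twist":[0,0,0],"claw":0.2},{"linear":[0.28,-1,0.04],"twist":[0,0,0],"claw":0.2}]' >/dev/null
$M '[{"linear":[0.28,-1,0.04],"twist":[0,0,0],"claw":0.2},{"linear":[0.28,-1,0.04],"twist":[0,0,0],"claw":0.2},{"linear":[0,-0.5,0.04],"twist":[0,0,0.6],"claw":0.2},{"linear":[0,0,0],"twist":[0,0,0],"claw":0.2}]' 
python3 - <<'E'
from h import *
from cell import state,read_camera
s=state();c=read_camera("wrist");pickle.dump((s,c),open("w6.pkl","wb"));T=wristT(c,s);im=c["color"]
Re=np.array(s["eef_rot"]);p0=np.array(s["ee_pos"])
print(s["qpos"].round(1),s["gripper_width"],s["grasp_force"])
for a,q in blobs(im,(60,60,25),(90,255,255),(150,60,480,290),60): print("green",a,np.round(cv2.boxPoints(q)).tolist())
for a,q in blobs(im,(22,120,90),(35,255,255),(200,100,450,290),60): print("yellow",a,np.round(cv2.boxPoints(q)).tolist())
print("need world",np.round(np.array([.4995,-.261,.0495])-p0,4),"tool",(Re.T@(np.array([.4995,-.261,.0495])-p0)/.02).round(2))
E
```

```text
clock: 31.05
ee_pos: [0.4978, -0.2626, 0.1678]
eef_rot: [[-0.986, -0.081, -0.146], [-0.079, 0.997, -0.018], [0.147, -0.006, -0.989]]
wrist_force: [0.1, -0.8, -1.7]
gripper_width: 0.0792
grasp_force: 30.0
[ -30.7    3.2  105.    -5.3   78.5 -124. ] 0.07918150742098586 29.999910593032837
green 3173.0 [[280.0, 157.0], [359.0, 156.0], [360.0, 198.0], [280.0, 199.0]]
yellow 2479.5 [[324.0, 200.0], [354.0, 200.0], [356.0, 288.0], [325.0, 288.0]]
yellow 1653.5 [[256.0, 288.0], [259.0, 200.0], [282.0, 201.0], [279.0, 289.0]]
need world [ 0.0017  0.0016 -0.1183] tool [-0.96  0.11  5.83]
```

```bash
M="python3 -m pendant"
$M '[{"linear":[-0.16,0,0.9],"twist":[0,0,0],"claw":0.2},{"linear":[-0.16,0,1],"twist":[0,0,0],"claw":0.2},{"linear":[-0.16,0,1],"twist":[0,0,0],"claw":0.2},{"linear":[-0.16,0,1],"twist":[0,0,0],"claw":0.2},{"linear":[-0.16,0,0.8],"twist":[0,0,0],"claw":0.2}]' >/dev/null
$M '[{"linear":[-0.08,0,0.5],"twist":[0,0,0],"claw":0.2},{"linear":[-0.05,0,0.3],"twist":[0,0,0],"claw":0.2},{"linear":[0,0,0],"twist":[0,0,0],"claw":0.2}]' >/dev/null; python3 a.py
$M '[{"linear":[-0.03,0,0.15],"twist":[0,0,0],"claw":0.2},{"linear":[-0.02,0,0.15],"twist":[0,0,0],"claw":0.2}]' >/dev/null; python3 a.py
```

```text
ang 0.047 t 31.90 pos [ 0.5013 -0.261   0.0565] Ft [-0.6  0.   2.2] Mt [-0.08 -0.32  0.01] w 0.0787 g 30.0 [ -30.   11.  109.   -6.   68. -123.]
ang 0.047 t 32.10 pos [ 0.5025 -0.2617  0.052 ] Ft [ 0.7 -0.5  2.2] Mt [-0.11 -0.22 -0.05] w 0.0787 g 30.0 [ -30.   11.  109.   -6.   67. -123.]
```

```bash
M="python3 -m pendant"
for i in 1 2 3; do $M '[{"linear":[0.05,0,0.07],"twist":[0,0,0],"claw":0.2},{"linear":[0,0,0.05],"twist":[0,0,0],"claw":0.2}]' >/dev/null; python3 a.py; done
```

```text
ang 0.048 t 32.30 pos [ 0.5004 -0.2616  0.0493] Ft [ 2.3  0.5 -2.7] Mt [-0.29  0.09 -0.02] w 0.0792 g 30.0 [ -30.   11.  109.   -6.   67. -123.]
ang 0.048 t 32.50 pos [ 0.4995 -0.262   0.0484] Ft [  4.8   2.2 -10.8] Mt [-0.68  0.53 -0.11] w 0.0790 g 30.0 [ -31.   11.  109.   -6.   67. -123.]
ang 0.048 t 32.70 pos [ 0.4994 -0.2621  0.0482] Ft [  5.3   5.9 -19. ] Mt [-1.33  0.73 -0.09] w 0.0793 g 30.0 [ -31.   11.  109.   -6.   66. -123.]
```

```bash
M="python3 -m pendant"
$M '[{"linear":[0,0,-0.1],"twist":[0,0,0],"claw":0.2},{"linear":[0,0,0],"twist":[0,0,0],"claw":0.7},{"linear":[0,0,0],"twist":[0,0,0],"claw":0.9},{"linear":[0,0,0],"twist":[0,0,0],"claw":1},{"linear":[0.1,0,-0.6],"twist":[0,0,0],"claw":1}]' >/dev/null; python3 a.py
$M '[{"linear":[0.15,0,-1],"twist":[0,0,0],"claw":1},{"linear":[0.15,0,-1],"twist":[0,0,0],"claw":1},{"linear":[0.15,0,-1],"twist":[0,0,0],"claw":1},{"linear":[0.15,0,-1],"twist":[0,0,0],"claw":1},{"linear":[0.15,0,-1],"twist":[0,0,0],"claw":1}]' >/dev/null
$M '[{"linear":[0.15,0,-1],"twist":[0,-0.9,0],"claw":1},{"linear":[0,0,-1],"twist":[0,-0.9,0],"claw":1},{"linear":[0,0,-1],"twist":[0,0,0],"claw":1}]' 
python3 - <<'E'
from h import *
from cell import state,read_camera
s=state();c=read_camera("wrist");pickle.dump((s,c),open("w7.pkl","wb"));T=wristT(c,s);im=c["color"]
cv2.imwrite("pics/w7.png",im[:,:,::-1])
for nm,lo,hi,z in (("yellow",(22,120,90),(35,255,255),.06),("blue",(105,120,50),(125,255,255),.115)):
  for a,q in blobs(im,lo,hi,(150,40,640,290),60): print(nm,a,np.round(cv2.boxPoints(q)).tolist(),onz(c,q[0],z,T).round(3))
print(s["qpos"].round(1),s["ee_pos"].round(4))
t=read_camera("top");pickle.dump(t,open("t7.pkl","wb"))
for nm,lo,hi,z in (("yellow",(22,120,90),(35,255,255),.06),("blue",(105,120,50),(125,255,255),.115)):
  for a,q in blobs(t["color"],lo,hi,(270,170,430,270),12): print("top",nm,a,np.round(q[0],1),onz(t,q[0],z).round(3))
E
```

```text
ang 0.048 t 33.20 pos [ 0.4961 -0.2607  0.0566] Ft [-0.2 -0.5  0.1] Mt [-0.09 -0.22 -0.04] w 0.0940 g 0.0 [ -31.   10.  109.   -6.   68. -123.]
clock: 34.0
ee_pos: [0.498, -0.2604, 0.2214]
eef_rot: [[-0.997, -0.083, -0.0], [-0.083, 0.997, -0.008], [0.001, -0.008, -1.0]]
wrist_force: [0.5, -0.4, -0.8]
gripper_width: 0.0948
grasp_force: 0.0
yellow 646.0 [[322.0, 153.0], [336.0, 153.0], [336.0, 204.0], [322.0, 204.0]] [ 0.493 -0.254  0.06 ]
yellow 449.0 [[289.0, 154.0], [300.0, 154.0], [301.0, 204.0], [290.0, 204.0]] [ 0.496 -0.289  0.06 ]
blue 1497.5 [[553.0, 255.0], [567.0, 221.0], [622.0, 245.0], [608.0, 278.0]] [ 0.526 -0.014  0.115]
blue 179.0 [[618.0, 230.0], [628.0, 221.0], [649.0, 246.0], [639.0, 255.0]] [0.511 0.023 0.115]
[ -32.9   -3.9  106.5   -0.4   77.2 -127.6] [ 0.498  -0.2604  0.2214]
top blue 69.0 [293.6 214.5] [0.535 0.033 0.115]
top blue 32.5 [306.6 212.9] [ 0.539 -0.003  0.115]
```

```bash
M="python3 -m pendant"
$M '[{"linear":[0,0.4,-0.8],"twist":[0,0,0],"claw":1},{"linear":[0,0.9,-0.8],"twist":[0,0,0],"claw":1},{"linear":[-0.02,1,-0.4],"twist":[0,0,0],"claw":1},{"linear":[-0.02,1,0],"twist":[0,0,0],"claw":1},{"linear":[-0.02,1,0],"twist":[0,0,0],"claw":1}]' >/dev/null
for i in 1 2 3 4; do $M '[{"linear":[-0.02,1,0],"twist":[0,0,0],"claw":1},{"linear":[-0.02,1,0],"twist":[0,0,0],"claw":1},{"linear":[-0.02,1,0],"twist":[0,0,0],"claw":1},{"linear":[-0.02,1,0],"twist":[0,0,0],"claw":1},{"linear":[-0.02,1,0],"twist":[0,0,0],"claw":1}]' >/dev/null; done
$M '[{"linear":[-0.02,1,0],"twist":[0,0,0],"claw":1},{"linear":[-0.02,1,0],"twist":[0,0,0],"claw":1},{"linear":[-0.02,1,0],"twist":[0,0,0],"claw":1},{"linear":[-0.02,1,0],"twist":[0,0,0],"claw":1},{"linear":[0,0.9,0],"twist":[0,0,0],"claw":1}]' >/dev/null
$M '[{"linear":[0,0.1,0],"twist":[0,0,0.9],"claw":1},{"linear":[0,0,0],"twist":[0,0,0.9],"claw":1},{"linear":[0,0,0],"twist":[0,0,0.8],"claw":1},{"linear":[0,0,0],"twist":[0,0,0],"claw":1}]'
python3 - <<'E'
from h import *
from cell import state,read_camera
s=state();c=read_camera("wrist");pickle.dump((s,c),open("w8.pkl","wb"));T=wristT(c,s);im=c["color"]
cv2.imwrite("pics/w8.png",im[:,:,::-1]);Re=np.array(s["eef_rot"]);p0=np.array(s["ee_pos"])
print(s["qpos"].round(1))
for a,q in blobs(im,(172,150,60),(6,255,255),(200,100,450,290),60): print("red",a,np.round(cv2.boxPoints(q),1).tolist())
h=cv2.cvtColor(im,cv2.COLOR_RGB2HSV)
for r in (155,165,175,185,195): print(r,''.join('k' if v<40 else 'R' if sa>150 and (hh<8 or hh>172) else 'W' if sa<60 else 'o' for hh,sa,v in h[r,270:370]))
E
```

```text
clock: 37.5
ee_pos: [0.4602, 0.3252, 0.2552]
eef_rot: [[-0.992, 0.123, -0.003], [0.123, 0.992, -0.008], [0.002, -0.008, -1.0]]
wrist_force: [1.2, 0.4, -0.3]
gripper_width: 0.0949
grasp_force: 0.0
[ 29.9  -4.5 103.8  -0.3  81.1 -52.9]
red 525.0 [[323.0, 152.0], [335.0, 152.0], [335.0, 198.0], [323.0, 198.0]]
red 358.0 [[292.6000061035156, 196.89999389648438], [293.70001220703125, 150.8000030517578], [303.1000061035156, 151.0], [302.0, 197.1999969482422]]
155 WWWWWWWWWWWWWWWWoooooooooRRRRRRRRoWWWWWWWWWWWWWWWWWWWRRRRRRRRRRRRRkkkkkkkkkkkkoooWWWWWWWWWWWWWWWWWWW
165 WWWWWWWWWWWWWWWWWWooooooRRRRRRRRRWWWWWWWWWWWWWWWWWWWoRRRRRRRRRRRRRkkkkkkkkkkkkoWWWWWWWWWWWWWWWWWWWWW
175 WWWWWWWWWWWWWWWWWWoooooRRRRRRRRRRWWWWWWWWWWWWWWWWWWWoRRRRRRRRRRRRRkkkkkkkkkkkkoWWWWWWWWWWWWWWWWWWWWW
185 WWWWWWWWWWWWWWWWooooooooRRRRRRRRRWWWWWWWWWWWWWWWWWWWoRRRRRRRRRRRRRkkkkkkkkkkkkooWWWWWWWWWWWWWWWWWWWW
195 WWWWWWWWWWWWWWWWWooooooooRRRRRRRRWWWWWWWWWWWWWWWWWWWoRRRRRRRRRRRRkkkkkkkkkkkkooWWWWWWWWWWWWWWWWWWWWW
```

```bash
M="python3 -m pendant"
for i in 1 2; do $M '[{"linear":[0,0,1],"twist":[0,0,0],"claw":1},{"linear":[0,0,1],"twist":[0,0,0],"claw":1},{"linear":[0,0,1],"twist":[0,0,0],"claw":1},{"linear":[0,0,1],"twist":[0,0,0],"claw":1},{"linear":[0,0,1],"twist":[0,0,0],"claw":1}]' >/dev/null; done; python3 a.py
$M '[{"linear":[0,0,0.1],"twist":[0,0,0],"claw":0.9},{"linear":[0,0,0],"twist":[0,0,0],"claw":0.5},{"linear":[0,0,0],"twist":[0,0,0],"claw":0.2},{"linear":[0,0,0],"twist":[0,0,0],"claw":0.2},{"linear":[0,0,0],"twist":[0,0,0],"claw":0.2}]' >/dev/null;python3 a.py
$M '[{"linear":[0,0,-0.3],"twist":[0,0,0],"claw":0.2},{"linear":[0,0,-0.4],"twist":[0,0,0],"claw":0.2},{"linear":[0,0,-0.3],"twist":[0,0,0],"claw":0.2}]' >/dev/null;python3 a.py
```

```text
ang 0.252 t 38.55 pos [0.4602 0.3234 0.0548] Ft [-0.6  1.2 -0.4] Mt [-0.08 -0.16  0.04] w 0.0949 g 0.0 [ 30.   6. 113.  -0.  61. -53.]
ang 0.253 t 39.05 pos [0.4611 0.3238 0.0549] Ft [-0.4  0.6 -1.2] Mt [-0.14 -0.18  0.03] w 0.0789 g 30.0 [ 30.   6. 113.  -0.  61. -53.]
ang 0.253 t 39.35 pos [0.4607 0.3236 0.0747] Ft [0.1 0.1 2. ] Mt [-0.11 -0.14 -0.05] w 0.0787 g 30.0 [ 30.   5. 113.  -0.  63. -53.]
```

```bash
M="python3 -m pendant"
for i in 1 2; do $M '[{"linear":[0,0,-1],"twist":[0,0,0],"claw":0.2},{"linear":[0,0,-1],"twist":[0,0,0],"claw":0.2},{"linear":[0,0,-1],"twist":[0,0,0],"claw":0.2},{"linear":[0,0,-1],"twist":[0,0,0],"claw":0.2},{"linear":[0,0,-1],"twist":[0,0,0],"claw":0.2}]' >/dev/null; done
$M '[{"linear":[0,0,0],"twist":[0,0,-0.8],"claw":0.2},{"linear":[0,0,0],"twist":[0,0,-0.8],"claw":0.2},{"linear":[0,0,0],"twist":[0,0,-0.8],"claw":0.2},{"linear":[0,0,0],"twist":[0,0,-0.76],"claw":0.2},{"linear":[-0.31,-0.4,0],"twist":[0,0,0],"claw":0.2}]' >/dev/null
for i in 1 2 ; do $M '[{"linear":[-0.31,-1,0],"twist":[0,0,0],"claw":0.2},{"linear":[-0.31,-1,0],"twist":[0,0,0],"claw":0.2},{"linear":[-0.31,-1,0],"twist":[0,0,0],"claw":0.2},{"linear":[-0.31,-1,0],"twist":[0,0,0],"claw":0.2},{"linear":[-0.31,-1,0],"twist":[0,0,0],"claw":0.2}]' >/dev/null; done
$M '[{"linear":[-0.31,-1,0],"twist":[0,0,0],"claw":0.2},{"linear":[-0.31,-1,0],"twist":[0,0,0],"claw":0.2},{"linear":[-0.31,-1,0],"twist":[0,0,0],"claw":0.2},{"linear":[-0.31,-1,0],"twist":[0,0,0],"claw":0.2},{"linear":[-0.31,-0.9,0],"twist":[0,0,0],"claw":0.2}]' >/dev/null
$M '[{"linear":[0,-0.1,0],"twist":[0,0,0],"claw":0.2},{"linear":[0,0,0],"twist":[0,0,0],"claw":0.2}]'; python3 a.py
python3 - <<'E'
from h import *
from cell import state,read_camera
s=state();c=read_camera("wrist");pickle.dump((s,c),open("w9.pkl","wb"));T=wristT(c,s);im=c["color"]
cv2.imwrite("pics/w9.png",im[:,:,::-1]);Re=np.array(s["eef_rot"]);p0=np.array(s["ee_pos"])
print("need tool units",(Re.T@(np.array([.599,.0306,.122])-p0)/.02).round(2))
for nm,lo,hi,z in (("blue",(105,120,50),(125,255,255),.115),("red",(172,150,60),(6,255,255),.27),("green",(60,60,25),(90,255,255),.08)):
  for a,q in blobs(im,lo,hi,(230,60,460,290),60): print(nm,a,np.round(cv2.boxPoints(q)).tolist(),onz(c,q[0],z,T).round(3))
E
```

```text
clock: 42.55
ee_pos: [0.5987, 0.0315, 0.2755]
eef_rot: [[-0.992, -0.127, -0.002], [-0.127, 0.992, -0.007], [0.003, -0.007, -1.0]]
wrist_force: [-0.3, 0.8, -1.5]
gripper_width: 0.0786
grasp_force: 30.0
ang 0.002 t 42.55 pos [0.5987 0.0315 0.2755] Ft [0.2 0.9 1.5] Mt [-0.12 -0.15  0.01] w 0.0786 g 30.0 [ -2.  -1.  98.  -0.  83. -99.]
need tool units [-0.03  0.    7.68]
blue 747.0 [[322.0, 148.0], [322.0, 93.0], [337.0, 93.0], [337.0, 148.0]] [0.534 0.031 0.115]
blue 485.5 [[287.0, 94.0], [298.0, 94.0], [300.0, 148.0], [289.0, 148.0]] [ 0.54  -0.004  0.115]
red 2276.0 [[325.0, 203.0], [353.0, 203.0], [353.0, 288.0], [325.0, 288.0]] [0.593 0.041 0.27 ]
red 1518.0 [[258.0, 288.0], [264.0, 201.0], [285.0, 202.0], [280.0, 289.0]] [0.598 0.004 0.27 ]
red 982.0 [[432.0, 63.0], [459.0, 63.0], [459.0, 113.0], [432.0, 113.0]] [0.504 0.08  0.27 ]
red 87.0 [[448.0, 253.0], [459.0, 253.0], [459.0, 266.0], [448.0, 266.0]] [0.593 0.107 0.27 ]
green 1075.0 [[282.0, 86.0], [357.0, 86.0], [357.0, 202.0], [282.0, 202.0]] [0.563 0.024 0.08 ]
green 659.0 [[392.0, 115.0], [437.0, 99.0], [442.0, 114.0], [397.0, 130.0]] [0.518 0.125 0.08 ]
green 198.0 [[426.0, 62.0], [445.0, 47.0], [457.0, 62.0], [438.0, 77.0]] [0.463 0.138 0.08 ]
```

```bash
M="python3 -m pendant"
$M '[{"linear":[0,0,1],"twist":[0,0,0],"claw":0.2},{"linear":[0,0,1],"twist":[0,0,0],"claw":0.2},{"linear":[0,0,1],"twist":[0,0,0],"claw":0.2},{"linear":[0,0,1],"twist":[0,0,0],"claw":0.2},{"linear":[0,0,1],"twist":[0,0,0],"claw":0.2}]' >/dev/null
$M '[{"linear":[0,0,1],"twist":[0,0,0],"claw":0.2},{"linear":[0,0,0.7],"twist":[0,0,0],"claw":0.2},{"linear":[0,0,0.3],"twist":[0,0,0],"claw":0.2},{"linear":[0,0,0.2],"twist":[0,0,0],"claw":0.2},{"linear":[0,0,0],"twist":[0,0,0],"claw":0.2}]' >/dev/null; python3 a.py
for i in 1 2 3; do $M '[{"linear":[0,0,0.1],"twist":[0,0,0],"claw":0.2},{"linear":[0,0,0.1],"twist":[0,0,0],"claw":0.2}]' >/dev/null; python3 a.py; done
```

```text
ang 0.000 t 43.60 pos [0.5985 0.0313 0.1317] Ft [-0.4  0.7  1.2] Mt [-0.11 -0.18 -0.04] w 0.0789 g 30.0 [ -2.   5. 106.  -0.  69. -99.]
ang 0.000 t 43.80 pos [0.5991 0.0311 0.1286] Ft [-0.7  0.1  1.5] Mt [-0.06 -0.16  0.  ] w 0.0789 g 30.0 [ -2.   6. 106.  -0.  68. -99.]
ang 0.001 t 44.00 pos [0.5985 0.031  0.1237] Ft [-0.2 -0.6  1.5] Mt [-0.13 -0.2   0.04] w 0.0789 g 30.0 [ -2.   6. 106.  -0.  68. -99.]
ang 0.001 t 44.20 pos [0.5985 0.031  0.1199] Ft [ 2.6 -0.4 -9.2] Mt [-0.33  0.33 -0.03] w 0.0789 g 30.0 [ -2.   6. 107.  -0.  67. -99.]
```

Contact at the predicted height (0.120). Ease off, release, rise.

```bash
M="python3 -m pendant"
$M '[{"linear":[0,0,-0.05],"twist":[0,0,0],"claw":0.2},{"linear":[0,0,0],"twist":[0,0,0],"claw":0.68},{"linear":[0,0,0],"twist":[0,0,0],"claw":0.75},{"linear":[0,0,0],"twist":[0,0,0],"claw":0.9},{"linear":[0,0,0],"twist":[0,0,0],"claw":1}]' >/dev/null; python3 a.py
$M '[{"linear":[0,0,-0.5],"twist":[0,0,0],"claw":1},{"linear":[0,0,-1],"twist":[0,0,0],"claw":1},{"linear":[0,0,-1],"twist":[0,0,0],"claw":1},{"linear":[0,0,-1],"twist":[0,0,0],"claw":1},{"linear":[0,0,-1],"twist":[0,0,0],"claw":1}]' >/dev/null
$M '[{"linear":[0.5,0,-1],"twist":[0,0,0],"claw":1},{"linear":[1,0,-1],"twist":[0,0,0],"claw":1},{"linear":[1,0,-1],"twist":[0,0,0],"claw":1},{"linear":[1,0,-1],"twist":[0,0,0],"claw":1},{"linear":[0,0,0],"twist":[0,0,0],"claw":1}]' >/dev/null; python3 a.py
python3 - <<'E'
from h import *
from cell import state,read_camera
s=state();c=read_camera("wrist");pickle.dump((s,c),open("w10.pkl","wb"));T=wristT(c,s);im=c["color"]
cv2.imwrite("pics/w10.png",im[:,:,::-1])
for nm,lo,hi,z in (("blue",(105,120,50),(125,255,255),.1),("red",(172,150,60),(6,255,255),.11),("yellow",(22,120,90),(35,255,255),.046),("green",(60,60,25),(90,255,255),.15)):
  for a,q in blobs(im,lo,hi,(60,40,640,260),60): print(nm,a,np.round(cv2.boxPoints(q)).tolist(),onz(c,q[0],z,T).round(3))
E
```

```text
ang 0.000 t 44.70 pos [0.5986 0.031  0.1208] Ft [-0.5 -0.7  0.3] Mt [-0.07 -0.2   0.04] w 0.0925 g 0.0 [ -2.   6. 107.  -0.  68. -99.]
ang 0.000 t 45.70 pos [0.5296 0.0231 0.2957] Ft [-0.9 -0.2 -0.7] Mt [-0.1  -0.19  0.02] w 0.0952 g 0.0 [  -3.  -10.  105.   -0.   85. -100.]
blue 683.5 [[102.0, 237.0], [152.0, 237.0], [152.0, 259.0], [102.0, 259.0]] [ 0.654 -0.205  0.1  ]
blue 556.5 [[322.0, 157.0], [334.0, 157.0], [334.0, 204.0], [322.0, 204.0]] [0.536 0.031 0.1  ]
blue 366.5 [[292.0, 158.0], [301.0, 158.0], [301.0, 205.0], [292.0, 205.0]] [ 0.542 -0.005  0.1  ]
red 2338.0 [[414.0, 157.0], [491.0, 129.0], [502.0, 159.0], [425.0, 187.0]] [0.489 0.168 0.11 ]
red 531.5 [[323.0, 206.0], [336.0, 206.0], [337.0, 251.0], [324.0, 251.0]] [0.59 0.04 0.11]
red 356.0 [[294.0, 206.0], [303.0, 206.0], [303.0, 252.0], [294.0, 252.0]] [0.596 0.004 0.11 ]
yellow 499.0 [[83.0, 89.0], [104.0, 86.0], [111.0, 133.0], [90.0, 136.0]] [ 0.498 -0.266  0.046]
yellow 286.0 [[57.0, 88.0], [75.0, 86.0], [80.0, 131.0], [62.0, 133.0]] [ 0.501 -0.301  0.046]
green 2326.0 [[74.0, 71.0], [143.0, 62.0], [154.0, 145.0], [85.0, 154.0]] [ 0.48  -0.178  0.15 ]
green 1871.5 [[383.0, 59.0], [402.0, 50.0], [445.0, 145.0], [426.0, 153.0]] [0.439 0.096 0.15 ]
green 824.5 [[286.0, 150.0], [353.0, 150.0], [353.0, 259.0], [286.0, 259.0]] [0.549 0.023 0.15 ]
green 446.0 [[383.0, 183.0], [419.0, 171.0], [424.0, 184.0], [388.0, 196.0]] [0.516 0.103 0.15 ]
```

```bash
python3 -c "
from cell import workorder;print(workorder.close_job())"
```

```text
the job is handed in; nothing more can be done
None
```

The job is handed in at about 46 s of the allowed 70 s, with no verdict returned. The last camera check showed the keeper bar swung well clear (turned to about 1.2 rad), the yellow jar lying in the green cradle, and the blue jar at the lane's front with the red jar touching right behind it.

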